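# Hang a settlement tile on the drip rail

## Task

Take the empty S-hook off the drip rail, feel the point of its small lower bend into the hole in the steel hanger clip on top of the slate tile that stands in the orange rack, draw the tile straight up out of its slot on the hook, and hang it on the free part of the rail, at rest and clear of everything. Press only lightly, or the clip is knocked askew and the slate chips; the gripper must not touch the tile or clip, whose growth is under study, and all else stays where it is.

Things in the scene. Friction and masses are not known exactly. Their poses are not given: they have to be found in the camera images.
- hook: empty S-hook hanging on the rail: steel wire 4 mm thick, 109 mm high, 26 g. Origin: centre of the flat grey grip on its shank. Wire in the x-z plane; z up as it hangs, x the way the lower tip points (roughly at the robot). Grip: 9 mm thick (y: squeeze here), 13 mm wide, 36 mm long along the shank, which leans 19 deg from z, its top to +x
- hook_tip (a point): centre of the round end (2 mm radius) of the small lower bend's tip, 5.5 mm to +x and 43.4 mm below the hook's origin. The tip is straight for 10 mm and rises at 40 deg towards +x
- hook_seat (a point): lowest point inside the small lower bend (8 mm wire-centre radius, 12 mm clear mouth), on top of the wire, where a hung thing rests; 7.3 mm to -x and 49.7 mm below the hook's origin
- hook_top (a point): highest point inside the large upper bend (19 mm wire-centre radius), under the wire, where it rests on the rod; 7.3 mm to -x and 51.3 mm above the hook's origin. The bend opens downward; its free end, a 9 mm ball, hangs 20 mm to the -x side and reaches 27 mm below this point, and the wire's top is 4 mm above it
- tile: slate tile to hang: 75 mm wide (y), 95 mm high (z), 4 mm thick (x), 80 to 120 g with clip. Origin: middle of its bottom edge; z up, x normal to its faces. Stands loose in any one of the rack's three slots, the tall plate of three; it can sway about 2.5 deg in its slot. See tile_clip for its clip
- tile_clip (a point): point on the tile's middle line at the height of the clip's hole, 108 mm above the tile's origin. The clip is a steel tab 50 mm wide, 2 mm thick, 118 mm above the origin at its top, in the tile's mid-plane, pinched over the top edge by hand: its one round 9 mm hole lies at this height but up to 12 mm to either side (y), not measured. The clip slips if pushed with over 7 N
- rack: orange plate rack, fixed, 116 mm deep (x), 97 mm wide (y), 52 mm high. Origin: centre of its underside. Slots at x = -34, 0 and +34 mm hold plates by both side edges, faces along x: each 6 mm wide, 1 mm sideways play each way, floor 8 mm and rib tops 52 mm above the table, so a tile must rise 44 mm to come free
- rail: drip rail, fixed: level steel rod 10 mm in diameter along y, axis 265 mm above the table, held by two laboratory stands with posts 350 mm high at y = -210 and +210 mm, 28 mm to +x of the rod (its far side). Origin: on the table under the rod's middle; x roughly away from the robot. Free length: y above -30 mm
- rail_mid (a point): middle of the rod, on its axis; axes as the rail
- hook2: another S-hook of the same kind, at y = -125 mm on the rail, which carries a tile: leave it
- tile2: a second slate tile of the same kind, already hanging from that hook: leave it
- plate1: plain frosted plate without clip, 75 mm wide, 62 mm high, 4 mm thick, in a slot of the rack: leave it
- plate2: a second such plate in another slot of the rack: leave it
- jar: sample jar, 56 mm diameter, 75 mm high: leave it
- dish: closed culture dish, 92 mm diameter, 15 mm high: leave it
- beaker: beaker, 68 mm diameter, 90 mm high: leave it
- vial: dark vial, 26 mm diameter, 60 mm high: leave it
Not all that is in view belongs to the job. What is shaped like the tile2 but pink or turquoise is not meant.

How it is judged (in metres and radians):
On the way, in this order (a step that is already met when the one before it is completed fails the run):
1. the S-hook is held by the gripper, off the rail (contact force between the fingers and hook above 1 N and contact force between hook and rail below 0.02 N and distance of hook from where it was at the start of the episode above 0.05 m), for 0.2 s.
2. the tile hangs in the small bend of the held S-hook, clear of the rack (contact force between the fingers and hook above 1 N and z of hook_seat in the frame of tile between 0.106 and 0.119 m and y of hook_seat in the frame of tile between -0.02 and 0.02 m and x of hook_seat in the frame of tile between -0.012 and 0.012 m and contact force between hook and tile above 0.3 N and z of tile in the frame of rack above 0.053 m and contact force between tile and rack below 0.02 N), for 0.2 s.
At the end, for the whole second after the job is handed in: The large bend rests on the rod (2 to 9 mm above its axis, 12 mm sideways), from 75 mm short of to 175 mm past its middle; the tile hangs by its clip from the small bend (clip hole's top edge on the seat, within 6 mm), over 30 mm up, touching only the hook, below 60 mm/s and 0.6 rad/s (z of hook_top in the frame of rail_mid between 0.002 and 0.009 m and x of hook_top in the frame of rail_mid between -0.012 and 0.012 m and y of hook_top in the frame of rail_mid between -0.075 and 0.175 m and contact force between hook and rail above 0.4 N and contact force between hook and tile above 0.3 N and z of hook_seat in the frame of tile between 0.106 and 0.119 m and y of hook_seat in the frame of tile between -0.02 and 0.02 m and x of hook_seat in the frame of tile between -0.012 and 0.012 m and angle between tile's own z axis and vertical below 0.35 rad and z of tile in the frame of rail above 0.03 m and contact force between tile and rail below 0.02 N and contact force between tile and tile2 below 0.02 N and linear speed of tile below 0.06 m/s and angular speed of tile below 0.6 rad/s).
It fails at once if the hook presses or strikes the tile or its clip with more than 8 N (contact force between hook and tile above 8 N).
It fails at once if the gripper or arm touches the tile or its clip (contact force between any of the fingers, the arm and tile above 0.1 N).
It fails at once if something else is moved by more than 30 mm (distance of any of tile2, hook2, plate1, plate2, jar, dish, beaker, vial from where it was at the start of the episode above 0.03 m).
It also fails if it takes over 72 s, if anything falls off the work surface, if the arm or the gripper's body presses on something with over 40 N, if the wrist force passes 120 N, or if a joint passes its speed limit or range.

## Robot

A 7-joint arm with a two-finger parallel gripper is mounted at the origin on the work surface. World frame = base frame: x ahead of the robot, y to its left, z up, the work surface at z = 0. Lengths are in mm, angles in rad, forces in N, time in s.
With the tool pointing down it reaches from about 425 to 825 mm from the base axis. Payload 3.6 kg.
Tool frame: the origin (TCP) lies at the very end of the fingers, on their centre line; the grasp point (between the pads) lies env.pinch_z behind it (env.pinch_z is the distance from the TCP to the grasp point, in mm); z points along the fingers, y is the direction in which the jaws open and shut (so a half turn about z gives the same grasp; the last joint's range is limited). The gripper opens to 85 mm and grips with 20 to 120 N. Pads are 22 mm wide; open, the fingers measure 114 mm over their backs; the gripper's body (76 mm by 85 mm) begins 54 mm behind the grasp point. The pads swing forward as they close: fully open they stand 13 mm farther back than shut.
Start: joints at [-1.361, 0.615, -0.013, 1.423, 0.008, 1.103, -0.04], TCP at [151.822, 631.991, 231.297] pointing down, gripper open.
Joint ranges: [-3.12, 3.12], [-0.3, 2.06], [-1.34, 1.32], [0.26, 2.42], [-1.36, 4.5], [0.01, 1.98], [-2.84, 2.84]. Speed limits (rad/s): [2.79, 2.79, 3.14, 3.14, 3.14, 3.14, 3.14].

## Interface

Orientations are given as a rotation vector (axis times angle).
In Python, from plant import env gives the robot as it stands. The module is installed in compiled form; this text tells all that it offers.
- The arm moves only by the shell command python3 -m creep 'ROWS' [FORCE]. ROWS is JSON, a list that holds one entry, the list of rows, each a list of 7 numbers: the shift along the tool's x, y, z in m, then the turn, a rotation vector about the tool's x, y, z in rad, then the closure, from -1 (fully open) to 1 (shut). A call has 1 to 12 rows; each row shifts and turns the commanded pose from where the row before left it, along the tool's axes as they then stand; what a row does not reach is not made up. A row lasts 1/8 s, in which the tool goes at most 62.5 mm and 10.7 degrees, less where a joint would pass 70% of its speed; a pose out of reach is approached as far as the arm can. A call is refused whole if a number of a shift passes 0.0625 or a number of a turn 0.188, either way. A call with a gripper value outside its range is refused whole. The fingers move at their own pace and stop on an object; FORCE is the grip in N (left out, the last holds). Time passes only in rows, so rows that do not move let the fingers close. It gives the time, the measured TCP pose, the force and the opening at its end, in the units of the state.
- env.state(): the state, without advancing time (a new reading comes with each control period).
- env.capture(name): name is "scene" or "side" or "wrist"; returns a dict with "color" (420x560x3 uint8, red, green, blue), "K" (3x3 intrinsics, pixels), "dist" ([k1, k2, p1, p2, k3] as OpenCV has them; the pictures are not rectified), "xyz" and "rotation" of the camera in the world. Camera axes: x right, y down, z forward; pixel columns grow to the right and rows downward; lengths in mm; the calibration is good to about 2 mm. A picture is of the moment at which its call begins. There is no depth.
- env.sign_off(): hands the job in, once; it reports no verdict.
Trained networks look in a picture, given as the dict that the camera call returned (one of the last four; its "shot" number tells which), for a name from the list of things; names that differ only in an ending like _2 or _b are one class to them, and where a whole thing is asked for, a point or a joint stands for the part that bears it (a point fixed in the world has none). Each returns a list of dicts, best first, with "confidence" (0 to 1); they miss things now and then, are a little off and sometimes report something else, mostly with a low value. They report only what shows in the picture. A call takes as long as a camera call. They do not tell look-alikes from the thing itself.
- env.recognise(picture, target): "rect" ([left, top, right, bottom] in pixels, round what is visible of it).
The state is a dict: "time_s": time; "qpos": joint angles; "dq": joint speeds; "joint_efforts": joint torques, N m; "ee_pos": TCP position; "orientation": TCP orientation; "contact_force": force on the tool from outside, world axes, zero at the start; "moment": the same for the moment, N m; "opening": finger opening in mm.
Only numpy, scipy, OpenCV 4.12 (cv2) and the standard library are available. Lean on these libraries where they do the work, as an engineer would, in place of code of your own. Each camera call takes 0.05 s, during which the arm holds its last target.

## Working session

There is one attempt and no reset: what is moved stays moved. The work goes in short steps, Python scripts to look and compute and a shell command to move; the robot and the scene stay as the last step left them, time stands still between calls to the robot, and variables do not carry over. Pictures are saved under pics/ and viewed, and the job is handed in when it is done.

```bash
mkdir -p pics
cat > h.py <<'E'
import numpy as np, cv2
from plant import env
from scipy.spatial.transform import Rotation as R
def cap(n,fn=None,marks=()):
    p=env.capture(n)
    if fn: cv2.imwrite('pics/'+fn,p['color'][:,:,::-1])
    return p
E
python3 - <<'E'
from h import *
print(env.state(), env.pinch_z)
for n in ['scene','side','wrist']:
    p=cap(n,n+'0.png'); print(n,np.round(p['K'],1).tolist(),p['dist'],p['xyz'],p['rotation'])
    for t in ['hook','tile','rack','rail','jar','dish','beaker','vial','plate1','tile_clip']:
        print(t,[(np.round(d['rect']).astype(int).tolist(),round(d['confidence'],2)) for d in env.recognise(p,t)][:4])
E
```

```text
{'time_s': 0.0, 'qpos': array([-1.36147229,  0.61593113, -0.01263093,  1.42494448,  0.00812256,
        1.10336041, -0.04040074]), 'dq': array([-1.00127104e-03,  3.92807775e-04, -3.46246838e-05, -2.81955475e-04,
        1.15658984e-03,  8.49589585e-04, -8.79576253e-04]), 'joint_efforts': array([ 2.79613796e-04, -4.69215810e+01,  2.59126313e-01, -1.71037120e+01,
        9.89685970e-03,  9.71504487e-03, -1.45829017e-05]), 'ee_pos': array([151.67745169, 631.2592328 , 230.11525615]), 'orientation': array([-0.3694058, -3.1195385,  0.0040526]), 'contact_force': array([ 0.07615664, -0.17221703, -0.2821272 ]), 'moment': array([-0.0215202 , -0.02096708,  0.05269404]), 'opening': 85.21513301668979} 18.700000000000003
scene [[444.8, 0.0, 278.0], [0.0, 444.8, 213.8], [0.0, 0.0, 1.0]] [-0.10039871  0.          0.          0.          0.        ] [957.10609152 281.60903594 959.42007102] [-1.21185011 -2.46555567  0.79177032]
hook [([122, 170, 143, 190], 0.64), ([191, 192, 204, 226], 0.62), ([318, 219, 343, 249], 0.38)]
tile [([130, 192, 163, 232], 0.88), ([331, 336, 360, 374], 0.86), ([151, 170, 17
[... 657 characters left out ...]
.06316117]
hook [([380, 241, 405, 298], 0.54), ([337, 198, 349, 242], 0.49)]
tile [([283, 292, 316, 357], 0.75), ([318, 344, 360, 395], 0.68)]
rack [([281, 190, 316, 221], 0.66)]
rail [([296, 126, 464, 420], 0.6)]
jar [([219, 229, 241, 266], 0.85)]
dish [([198, 319, 247, 360], 0.76)]
beaker [([214, 200, 239, 235], 0.69)]
vial [([338, 200, 346, 231], 0.71)]
plate1 []
tile_clip [([312, 181, 313, 190], 0.6)]
wrist [[291.5, 0.0, 279.4], [0.0, 291.5, 205.7], [0.0, 0.0, 1.0]] [-0.04670653  0.          0.          0.          0.        ] [ 78.4659485  649.47730123 373.14286594] [2.27402949 1.79245108 0.26752585]
hook []
tile []
rack []
rail []
jar []
dish []
beaker []
vial []
plate1 []
tile_clip []
```

View pics/scene0.png

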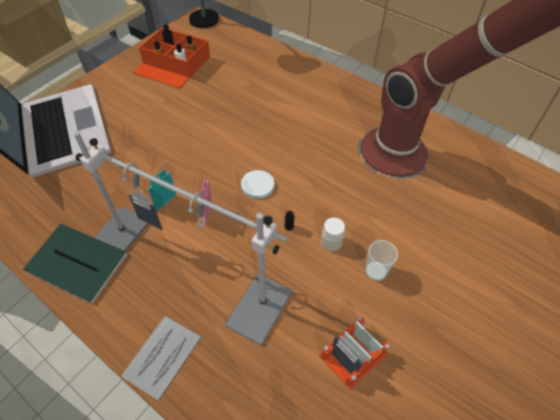

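View pics/side0.png

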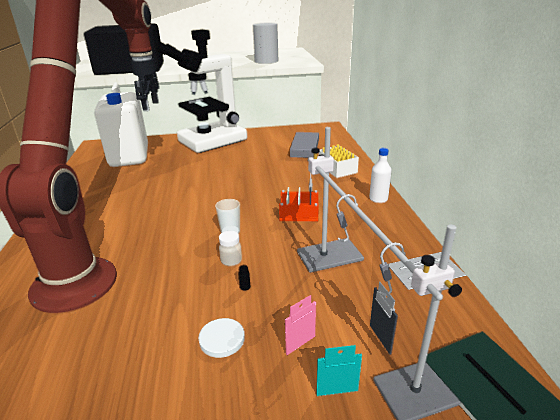

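View pics/wrist0.png

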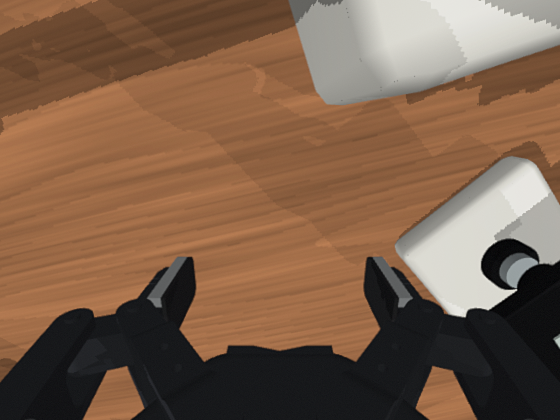

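Run:
```python
import cv2,numpy as np
a=cv2.imread('pics/scene0.png');b=cv2.imread('pics/side0.png')
def crop(im,x0,y0,x1,y1,s,fn):
    cv2.imwrite('pics/'+fn,cv2.resize(im[y0:y1,x0:x1],None,fx=s,fy=s,interpolation=cv2.INTER_CUBIC))
crop(a,310,310,410,395,7,'c1.png');crop(a,60,120,300,300,3.3,'c2.png')
crop(b,260,110,420,230,5,'c3.png');crop(b,290,120,490,420,2,'c4.png')
```

```text
(no output)
```

View pics/c1.png

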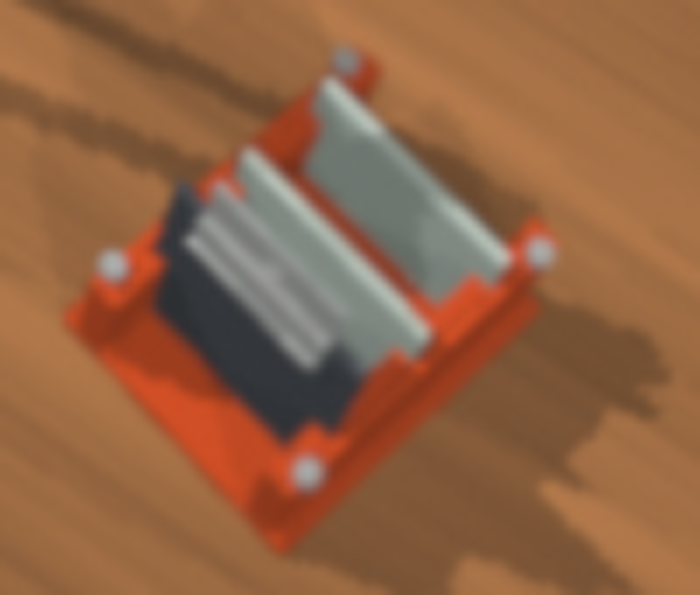

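View pics/c2.png

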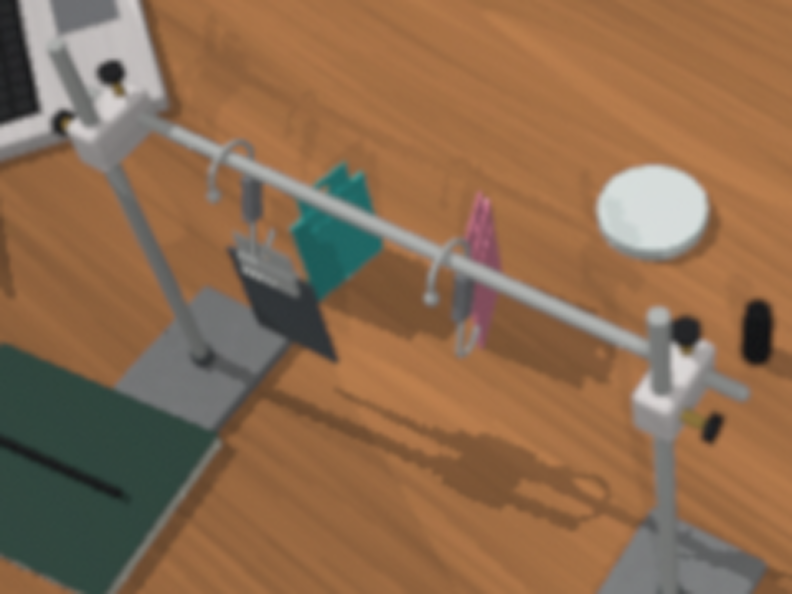

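View pics/c3.png

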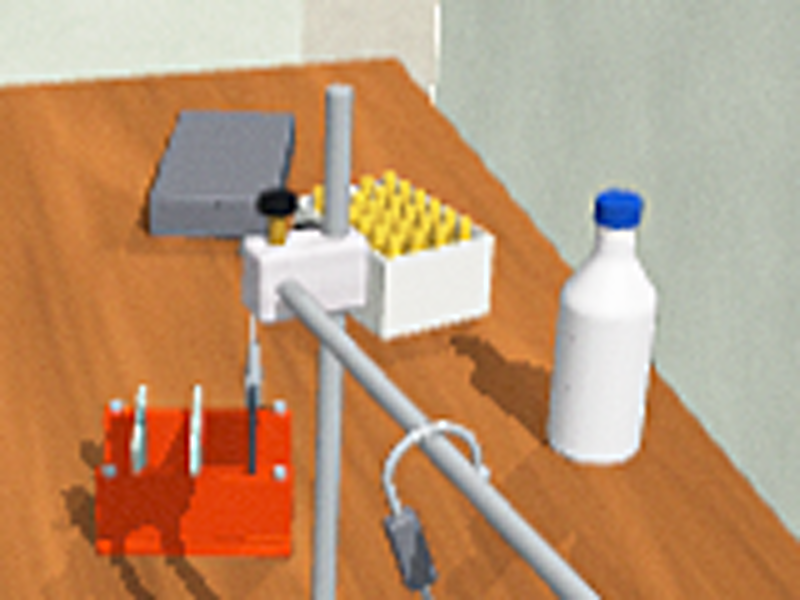

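View pics/c4.png

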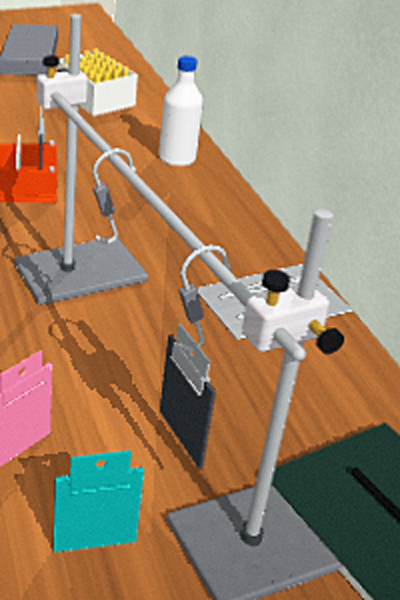

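```bash
cat >> h.py <<'E'
from scipy.optimize import least_squares
def proj(p,P):
    M=R.from_rotvec(p['rotation']).as_matrix()
    q=(np.atleast_2d(P)-p['xyz'])@M
    u,_=cv2.projectPoints(q.reshape(-1,1,3).astype(float),np.zeros(3),np.zeros(3),np.array(p['K']),np.array(p['dist']))
    return u[:,0]
def tri(obs):
    f=lambda X:np.concatenate([proj(p,X)[0]-np.array(u) for p,u in obs])
    r=least_squares(f,[600,100,150]); return r.x,r.fun
def cr(u,off,s): return (np.array(u)+.5)/s-.5+np.array(off)
def T(xyz,rv):
    M=np.eye(4);M[:3,:3]=R.from_rotvec(rv).as_matrix();M[:3,3]=xyz;return M
E
cat > a1.py <<'E'
from h import *
import pickle
S=cap('scene');D=cap('side')
pickle.dump((S,D),open('sd.pkl','wb'))
c1=lambda u:cr(u,(310,310),7);c2=lambda u:cr(u,(60,120),3.3)
c3=lambda u:cr(u,(260,110),5);c4=lambda u:cr(u,(290,120),2)
for n,a,b in [('pinD',c1((345,60)),c3((110,470))),('pinC',c1((541,251)),c3((116,406))),('pinA',c1((113,266)),c3((279,471))),('pinB',c1((307,473)),c3((280,407))),
 ('postR',c2((658,318)),c3((338,92))),('postL',c2((60,45)),c4((323,215))),('ball',c2((430,298)),c3((483,470))),('ball2',c2((213,195)),c4((222,282))),('bend',c2((467,352)),c4((107,239))),
 ('grip',c2((463,298)),c3((410,550)))]:
    X,e=tri([(S,a),(D,b)]); print(n,X.round(1),e.round(1))
E
python3 a1.py
```

```text
pinD [546.4 198.9  56.4] [-0.   0.  -0.1 -0. ]
pinC [562.2 278.6  55.5] [ 0.  -0.   0.1  0. ]
pinA [643.7 178.5  56.3] [ 0.1 -0.1  0.2  0.1]
pinB [661.  257.6  55.8] [ 0. -0.  0.  0.]
postR [625.2  -4.5 349.1] [ 0.3 -0.2  0.5  0.2]
postL [ 691.5 -418.4  349.1] [-0.7  0.2 -0.5 -0. ]
ball [ 645.1 -168.3  250.6] [-0.  0. -0. -0.]
ball2 [ 666.6 -344.1  240.5] [ 0.6 -0.2  0.5  0.1]
bend [ 624.4 -169.6  169.3] [ 0.7 -0.4  0.7  0.2]
grip [ 617.3 -171.7  218.8] [ 0.4 -0.2  0.5  0.1]
```

```bash
cat >> h.py <<'E'
from scipy.linalg import logm,expm
def cur():
    s=env.state(); return T(s['ee_pos'],s['orientation'])
def tool(pinch,yaw,th,flip=1,back=None):
    """tool z at heading yaw (deg), th deg below horizontal; tool y horizontal; flip sign of tool x; pose so that pinch point at `pinch`"""
    y,t=np.radians([yaw,th])
    z=np.array([np.cos(y)*np.cos(t),np.sin(y)*np.cos(t),-np.sin(t)])
    ya=flip*np.array([-np.sin(y),np.cos(y),0])
    M=np.eye(4);M[:3,0]=np.cross(ya,z);M[:3,1]=ya;M[:3,2]=z
    M[:3,3]=np.array(pinch)+z*env.pinch_z
    return M
def rows(goal,n=None,start=None,show=True):
    A=np.linalg.inv(cur() if start is None else start)@goal
    rv=R.from_matrix(A[:3,:3]).as_rotvec()
    if n is None: n=int(np.ceil(max(np.linalg.norm(rv)/.17,np.linalg.norm(A[:3,3])/55,1)))
    B=np.real(expm(logm(A)/n))
    b=R.from_matrix(B[:3,:3]).as_rotvec()
    print('n=',n,'row',(B[:3,3]/1000).round(5).tolist(),b.round(4).tolist())
    P=cur() if start is None else start.copy()
    if show:
        for i in range(n): P=P@B; print('   ',P[:3,3].round(0),end='')
        print()
    return B,n
E
python3 - <<'E'
from h import *
C=cur();print(C.round(3))
M=T(*[cap('wrist')[k] for k in('xyz','rotation')]); print((np.linalg.inv(C)@M).round(3))
for fl in (1,-1):
    W=tool([480,-195,260],9.1,35,fl); rows(W)
    W1=tool([480,-195,260],9.1,80,fl); rows(W1)
import pickle
S,D=pickle.load(open('sd.pkl','rb'))
X=tri([(S,(205,200)),(D,(300,327))]);print(X)
E
```

```text
[[-9.72000e-01  2.34000e-01 -0.00000e+00  1.51822e+02]
 [ 2.34000e-01  9.72000e-01 -0.00000e+00  6.31999e+02]
 [ 0.00000e+00 -0.00000e+00 -1.00000e+00  2.31296e+02]
 [ 0.00000e+00  0.00000e+00  0.00000e+00  1.00000e+00]]
[[-0.00000e+00 -9.56000e-01 -2.93000e-01  7.54160e+01]
 [ 1.00000e+00  0.00000e+00 -1.00000e-03 -1.47000e-01]
 [ 1.00000e-03 -2.93000e-01  9.56000e-01 -1.41839e+02]
 [ 0.00000e+00  0.00000e+00  0.00000e+00  1.00000e+00]]
n= 17 row [-0.02243, -0.04759, 0.0079] [-0.0111, -0.0557, -0.0214]
    [163. 580. 223.]    [175. 529. 216.]    [188. 478. 210.]    [204. 427. 205.]    [220. 377. 200.]    [238. 327. 197.]    [257. 277. 195.]    [277. 228. 194.]    [298. 179. 194.]    [320. 131. 196.]    [343.  83. 199.]    [367.  36. 204.]    [392. -11. 210.]    [417. -57. 217.]    [ 443. -103.  226.]    [ 469. -148.  237.]    [ 495. -193.  249.]
n= 17 row [-0.02207, -0.04788, 0.00093] [-0.002, -0.0101, -0.0232]
    [162. 580. 230.]    [174. 529. 230.]    [186. 478. 229.]    [200. 427. 228.]    [215. 376. 228.]    [231. 326. 228.]    [249. 276. 228.]    [267. 227. 228.]    [287. 178.
[... 416 characters left out ...]
 402.]    [658. 244. 401.]    [664. 170. 395.]    [659.  98. 384.]    [644.  27. 366.]    [619. -38. 344.]    [586. -98. 317.]    [ 544. -150.  285.]    [ 495. -193.  249.]
n= 17 row [-0.06895, 0.02435, -0.00516] [-0.0141, 0.0028, 0.161]
    [225. 640. 236.]    [298. 635. 242.]    [369. 619. 247.]    [437. 592. 252.]    [499. 554. 256.]    [555. 507. 260.]    [602. 451. 263.]    [640. 388. 265.]    [668. 320. 267.]    [683. 248. 267.]    [688. 175. 266.]    [680. 102. 265.]    [661.  32. 262.]    [631. -35. 258.]    [591. -96. 253.]    [ 541. -150.  248.]    [ 483. -194.  242.]
(array([ 512.08327654, -283.13037484,   56.14229248]), array([ 0.21844179, -0.12831527,  0.18144554,  0.05401733]))
```

Run:
```python
from h import *
a=tool([470,220,290],35,75,-1); rows(a,14)
b=tool([490,-193,250],9.1,35,-1); rows(b,12,a)
```

```text
n= 14 row [-0.04265, 0.01836, -0.00713] [-0.0214, 0.0097, 0.1628]
    [198. 640. 238.]    [244. 640. 245.]    [290. 633. 252.]    [334. 618. 258.]    [375. 596. 264.]    [412. 567. 269.]    [444. 533. 273.]    [470. 494. 276.]    [489. 451. 278.]    [501. 405. 279.]    [506. 359. 279.]    [503. 312. 278.]    [492. 266. 275.]    [474. 223. 272.]
n= 12 row [-0.01159, 0.03279, -0.00324] [-0.022, 0.0572, 0.0315]
    [483. 189. 272.]    [491. 155. 272.]    [497. 121. 271.]    [502.  86. 270.]    [507.  51. 269.]    [510.  17. 267.]    [511. -18. 264.]    [512. -53. 261.]    [512. -88. 257.]    [ 511. -122.  252.]    [ 508. -156.  246.]    [ 505. -191.  239.]
```

```bash
python3 -m creep '[[[-0.0427,0.0184,-0.0071,-0.0214,0.0097,0.1628,-1],[-0.0427,0.0184,-0.0071,-0.0214,0.0097,0.1628,-1],[-0.0427,0.0184,-0.0071,-0.0214,0.0097,0.1628,-1],[-0.0427,0.0184,-0.0071,-0.0214,0.0097,0.1628,-1],[-0.0427,0.0184,-0.0071,-0.0214,0.0097,0.1628,-1],[-0.0427,0.0184,-0.0071,-0.0214,0.0097,0.1628,-1],[-0.0427,0.0184,-0.0071,-0.0214,0.0097,0.1628,-1]]]' 60
python3 - <<'E'
from h import *
a=tool([470,220,290],35,75,-1); rows(a,7)
print(env.state()['qpos'])
E
```

```text
time_s: 2.72
ee_pos: [445.9, 531.8, 272.8]
orientation: [-1.968, -2.377, -0.231]
contact_force: [0.9, -0.1, -0.2]
opening: 85.5
n= 7 row [-0.04252, 0.01818, -0.00717] [-0.0213, 0.0096, 0.162]
    [471. 493. 276.]    [490. 450. 278.]    [502. 405. 279.]    [506. 358. 279.]    [503. 311. 277.]    [492. 266. 275.]    [474. 223. 272.]
[-1.03335791  0.59416558  0.26726997  1.37710618 -0.23555755  1.05029991
 -0.53019816]
```

```bash
python3 -m creep '[[[-0.0425,0.0182,-0.0072,-0.0213,0.0096,0.162,-1],[-0.0425,0.0182,-0.0072,-0.0213,0.0096,0.162,-1],[-0.0425,0.0182,-0.0072,-0.0213,0.0096,0.162,-1],[-0.0425,0.0182,-0.0072,-0.0213,0.0096,0.162,-1],[-0.0425,0.0182,-0.0072,-0.0213,0.0096,0.162,-1],[-0.0425,0.0182,-0.0072,-0.0213,0.0096,0.162,-1],[-0.0425,0.0182,-0.0072,-0.0213,0.0096,0.162,-1]]]'
python3 - <<'E'
from h import *
b=tool([490,-193,250],9.1,35,-1); rows(b,12)
print(env.state()['qpos'])
cap('wrist','w1.png')
E
```

```text
time_s: 3.6
ee_pos: [474.5, 222.0, 272.7]
orientation: [-2.899, -0.912, -0.383]
contact_force: [-0.4, 0.1, 0.8]
opening: 85.4
n= 12 row [-0.01162, 0.03272, -0.00319] [-0.022, 0.0571, 0.0314]
    [483. 188. 273.]    [491. 154. 273.]    [497. 120. 272.]    [503.  86. 271.]    [507.  51. 269.]    [510.  16. 267.]    [511. -18. 265.]    [512. -53. 261.]    [512. -88. 257.]    [ 511. -122.  252.]    [ 508. -157.  246.]    [ 505. -191.  239.]
[-0.91969975  0.30136513  0.61048377  1.94561522 -0.36383491  0.72042186
 -1.0658097 ]
```

View pics/w1.png

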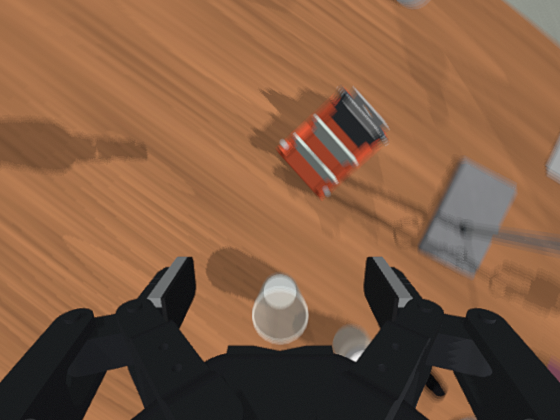

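```bash
python3 -m creep '[[[-0.0116,0.0327,-0.0032,-0.022,0.0571,0.0314,-1],[-0.0116,0.0327,-0.0032,-0.022,0.0571,0.0314,-1],[-0.0116,0.0327,-0.0032,-0.022,0.0571,0.0314,-1],[-0.0116,0.0327,-0.0032,-0.022,0.0571,0.0314,-1],[-0.0116,0.0327,-0.0032,-0.022,0.0571,0.0314,-1],[-0.0116,0.0327,-0.0032,-0.022,0.0571,0.0314,-1],[-0.0116,0.0327,-0.0032,-0.022,0.0571,0.0314,-1],[-0.0116,0.0327,-0.0032,-0.022,0.0571,0.0314,-1],[-0.0116,0.0327,-0.0032,-0.022,0.0571,0.0314,-1],[-0.0116,0.0327,-0.0032,-0.022,0.0571,0.0314,-1],[-0.0116,0.0327,-0.0032,-0.022,0.0571,0.0314,-1],[-0.0116,0.0327,-0.0032,-0.022,0.0571,0.0314,-1]]]'
python3 - <<'E'
from h import *
b=tool([490,-193,250],9.1,35,-1); rows(b)
print(env.state()['qpos'])
cap('wrist','w2.png')
E
```

```text
time_s: 5.15
ee_pos: [518.9, -114.8, 245.5]
orientation: [-2.824, -0.404, -1.09]
contact_force: [0.5, -0.4, -1.4]
opening: 85.1
n= 2 row [-0.01378, 0.03502, -0.00893] [-0.0408, 0.1118, 0.0449]
    [ 513. -153.  243.]    [ 505. -191.  239.]
[ 1.16255731  0.44050064 -1.00742543  2.24930754 -1.36085767  0.01391157
  0.39531527]
```

View pics/w2.png

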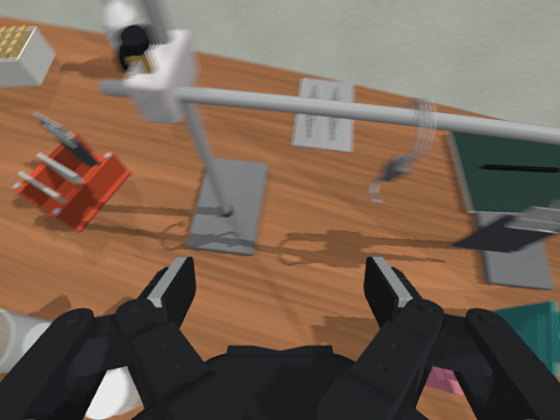

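```bash
python3 - <<'E'
from h import *
import itertools,json
s=env.state()
print(s['qpos'].tolist(),s['ee_pos'].tolist(),s['orientation'].tolist())
data=[([-1.36147229,0.61593113,-0.01263093,1.42494448,0.00812256,1.10336041,-0.04040074],[151.677,631.259,230.115],[-0.3694058,-3.1195385,0.0040526]),
([-1.03335791,0.59416558,0.26726997,1.37710618,-0.23555755,1.05029991,-0.53019816],[445.9,531.8,272.8],[-1.968,-2.377,-.231]),
([-0.91969975,0.30136513,0.61048377,1.94561522,-0.36383491,0.72042186,-1.0658097],[474.5,222.0,272.7],[-2.899,-.912,-.383]),
(s['qpos'].tolist(),s['ee_pos'].tolist(),s['orientation'].tolist())]
json.dump(data,open('fk.json','w'))
E
cat > fk.py <<'E'
from h import *
import json,itertools
def rz(a): M=np.eye(4);c,s=np.cos(a),np.sin(a);M[:2,:2]=[[c,-s],[s,c]];return M
def ry(a): M=np.eye(4);c,s=np.cos(a),np.sin(a);M[0,0]=c;M[0,2]=s;M[2,0]=-s;M[2,2]=c;return M
def tr(x,y,z): M=np.eye(4);M[:3,3]=[x,y,z];return M
def fk(q,p,sg):
    a,d1,L1,L2,L3,b,e3,e4,e6=p
    return rz(sg[0]*q[0]+a)@tr(0,0,d1)@ry(q[1])@rz(sg[1]*q[2])@tr(e3,0,L1)@ry(q[3])@tr(e4,0,0)@rz(sg[2]*q[4])@tr(0,0,L2)@ry(q[5])@tr(e6,0,0)@rz(sg[3]*q[6]+b)@tr(0,0,L3)
def fit():
    data=json.load(open('fk.json'));best=None
    for sg in itertools.product([-1,1],repeat=4):
      for b0 in (0,1.57,3.14,-1.57):
        def f(p):
            o=[]
            for q,x,r in data:
                M=fk(q,p,sg);o+=list((M[:3,3]-x)/1);o+=list((M[:3,:3]-R.from_rotvec(r).as_matrix()).ravel()*300)
            o+=list(np.array(p[6:])*.01)
            return np.array(o)
        r=least_squares(f,[0,300,350,350,250,b0,0,0,0])
        if best is None or r.cost<best[0]: best=(r.cost,sg,r.x,r.fun)
    return best
if __name__=='__main__':
    c,sg,p,fun=fit();print(c,sg,p.round(3));print(fun.round(1).tolist())
    json.dump((sg,p.tolist()),open('fkp.json','w'))
E
python3 fk.py
```

```text
[1.1770568713659069, 0.4447473139035774, -1.001276964491909, 2.246789218134013, -1.3609076067305754, 0.013583031822447111, 0.3967484037656249] [517.7207023204109, -125.93677380293674, 243.92838851439117] [-2.8336127926962535, -0.3754753965794861, -1.0916959626134237]
52.69452657244891 (-1, -1, -1, -1) [-2.50000e-02  2.75311e+02  5.31614e+02  3.75597e+02  3.00418e+02
  1.54800e+00  1.43400e+00  8.43700e+00 -1.12450e+01]
[-5.7, 1.9, 0.2, 0.1, 0.5, -0.0, 0.5, -0.1, 0.0, 0.0, -0.0, -0.0, 0.6, -0.7, 0.2, 0.6, 0.0, 1.1, 0.2, -0.7, -0.4, -0.6, 0.9, 0.0, -1.0, -1.2, -0.7, 0.1, -0.6, 1.0, -0.2, -0.4, -1.6, -0.1, 1.8, -0.0, 0.8, -0.7, 0.3, -0.2, -2.3, 1.2, 1.3, -0.5, -4.9, -0.1, 4.6, 0.0, 0.0, 0.1, -0.1]
```

```bash
cat > ik.py <<'E'
from fk import *
sg,p=json.load(open('fkp.json'))
lo=np.array([-3.12,-.3,-1.34,.26,-1.36,.01,-2.84]);hi=np.array([3.12,2.06,1.32,2.42,4.5,1.98,2.84])
def ik(M,q0,pull=0.0):
    mid=(lo+hi)/2
    def f(q):
        E=fk(q,p,sg);return np.concatenate([(E[:3,3]-M[:3,3])/1,(E[:3,:3]-M[:3,:3]).ravel()*300,pull*(q-q0)])
    r=least_squares(f,np.clip(q0,lo+1e-6,hi-1e-6),bounds=(lo,hi));return r.x,np.abs(r.fun[:12]).max()
def best(M,n=40,seed=0):
    g=np.random.default_rng(seed);o=[]
    for i in range(n):
        q,e=ik(M,g.uniform(lo,hi))
        if e<1: o.append((min((q-lo).min(),(hi-q).min()),q))
    o.sort(key=lambda t:-t[0]);return o
if __name__=='__main__':
    for nm,x,h in [('grasp',[616,-172,219],9.1),('pre',[545,-184,225],9.1),('lift',[616,-172,265],9.1),('ins',[643,220,160],-11.5)]:
        for th in (30,45,55,65,70):
            o=best(tool(x,h,th,-1),20)
            print(nm,th,len(o),[(round(m,2),q.round(2).tolist()) for m,q in o[:2]])
E
python3 ik.py
```

```text
grasp 30 10 [(np.float64(0.28), [1.15, 0.85, -1.02, 2.14, 3.15, 0.39, 2.37]), (np.float64(0.27), [1.05, 0.75, -0.84, 2.15, 3.47, 0.42, 1.97])]
grasp 45 12 [(np.float64(0.13), [0.79, 0.57, -0.55, 2.02, 4.28, 0.14, 0.97]), (np.float64(0.12), [0.8, 0.57, -0.56, 2.02, 4.28, 0.13, 0.97])]
grasp 55 10 [(np.float64(0.29), [0.44, 0.5, -0.11, 1.94, -1.0, 0.3, -0.14]), (np.float64(0.28), [1.07, 0.75, -1.06, 1.94, 1.15, 0.38, -2.09])]
grasp 65 10 [(np.float64(0.48), [0.87, 0.64, -0.81, 1.83, 0.58, 0.49, -1.61]), (np.float64(0.46), [0.3, 0.51, 0.04, 1.83, -0.53, 0.47, -0.64])]
grasp 70 11 [(np.float64(0.59), [-0.05, 0.58, 0.54, 1.76, -0.77, 0.7, -0.48]), (np.float64(0.58), [0.78, 0.62, -0.71, 1.77, 0.45, 0.59, -1.51])]
pre 30 10 [(np.float64(0.14), [1.31, 0.8, -1.07, 2.28, 3.29, 0.41, 2.28]), (np.float64(0.14), [1.26, 0.75, -0.98, 2.28, 3.45, 0.43, 2.09])]
pre 45 11 [(np.float64(0.15), [1.0, 0.52, -0.69, 2.16, 4.19, 0.16, 1.13]), (np.float64(0.1), [1.33, 0.81, -1.24, 2.17, 1.89, 0.3, -2.7])]
pre 55 10 [(np.float64(0.2), [0.75, 0.44, -0.4, 2.09, -0.92, 0.21, -0.12]), (np.float64(0.2), [1.16, 0.61
[... 1041 characters left out ...]
p.float64(0.4), [-1.07, 0.88, 0.72, 2.02, 2.48, 0.42, 1.31]), (np.float64(0.39), [-1.02, 0.85, 0.63, 2.03, 2.39, 0.47, 1.43])]
ins 45 11 [(np.float64(0.47), [-0.43, 0.67, -0.16, 1.93, 1.79, 0.58, 2.37]), (np.float64(0.43), [-0.58, 0.67, 0.08, 1.93, 1.78, 0.44, 2.32])]
ins 55 16 [(np.float64(0.24), [-1.09, 0.87, 0.95, 1.85, -1.12, 0.32, -1.29]), (np.float64(0.21), [-1.02, 0.81, 0.81, 1.86, -0.87, 0.22, -1.5])]
ins 65 9 [(np.float64(0.45), [-0.98, 0.82, 0.87, 1.75, -0.78, 0.51, -1.55]), (np.float64(0.42), [-0.89, 0.76, 0.69, 1.75, -0.52, 0.43, -1.77])]
ins 70 8 [(np.float64(0.54), [-0.84, 0.76, 0.66, 1.69, -0.49, 0.55, -1.78]), (np.float64(0.51), [-0.77, 0.72, 0.53, 1.69, -0.31, 0.52, -1.93])]
```

Run:
```python
from h import *
b=tool([528,-186,222],9.1,60,-1); rows(b)
c=tool([528,-186,222],9.1,68,-1); rows(c)
rows(b,None,c)
```

```text
n= 2 row [-0.01007, 0.03065, 0.0167] [-0.0248, -0.1054, 0.044]
    [ 529. -155.  225.]    [ 537. -185.  206.]
n= 3 row [-0.0067, 0.02041, 0.0115] [-0.0145, -0.1168, 0.0305]
    [ 526. -145.  231.]    [ 531. -165.  218.]    [ 535. -185.  205.]
n= 1 row [0.0026, -0.0, -0.00018] [0.0, 0.1396, -0.0]
    [ 537. -185.  206.]
```

```bash
python3 -m creep '[[[-0.005,0.0153,0.0086,-0.011,-0.0876,0.0229,-1],[-0.005,0.0153,0.0086,-0.011,-0.0876,0.0229,-1],[-0.005,0.0153,0.0086,-0.011,-0.0876,0.0229,-1],[-0.005,0.0153,0.0086,-0.011,-0.0876,0.0229,-1],[0,0,0,0,0,0,-1]]]'
python3 - <<'E'
from h import *
print(env.state()['qpos'].round(2))
c=tool([528,-186,222],9.1,62,-1); rows(c)
cap('wrist','w3.png')
E
```

```text
time_s: 5.82
ee_pos: [540.1, -154.5, 204.4]
orientation: [-2.992, -0.317, -0.704]
contact_force: [-0.1, 1.0, 0.5]
opening: 85.4
[ 0.36  0.39  0.02  2.06 -0.73  0.39 -0.34]
n= 1 row [-0.0081, 0.02869, -0.00539] [-0.0266, 0.0262, 0.0457]
    [ 537. -185.  205.]
```

View pics/w3.png

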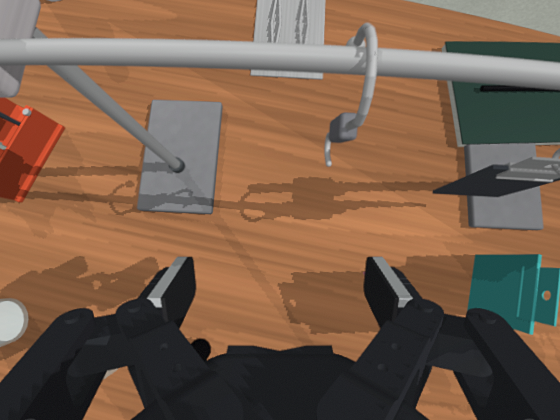

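```bash
python3 -m creep '[[[-0.0081,0.0287,-0.0054,-0.0266,0.0262,0.0457,-1],[0,0,0,0,0,0,-1]]]'
cat >> h.py <<'E'
def hookpts(o,yaw):
    "hook x heading yaw deg; origin o"
    y=np.radians(yaw);X=np.array([np.cos(y),np.sin(y),0])
    L={'o':(0,0),'tip':(5.5,-43.4),'seat':(-7.3,-49.7),'top':(-7.3,51.3),'ball':(-27.3+2,51.3-22),'gt':(5.9,17),'gb':(-5.9,-17)}
    return {k:np.array(o)+a*X+np.array([0,0,b]) for k,(a,b) in L.items()}
E
python3 - <<'E'
from h import *
print(env.state()['qpos'].round(2),env.state()['ee_pos'])
p=cap('wrist')
im=p['color'][:,:,::-1].copy();im=cv2.resize(im,None,fx=1.4,fy=1.4)
for k,X in hookpts([616.4,-172.6,218.7],189.1).items():
    u=proj(p,X)[0];print(k,u.round(0));cv2.circle(im,tuple(int(v*1.4) for v in u),3,(0,255,0),1)
for yy in (-100,0,100):
    Y=np.array([630.7-.158*yy,-215.9+.987*yy,265]);u=proj(p,Y)[0];cv2.circle(im,tuple(int(v*1.4) for v in u),3,(0,0,255),1)
cv2.imwrite('pics/w4.png',im)
E
```

```text
time_s: 6.12
ee_pos: [532.7, -188.0, 204.5]
orientation: [-3.003, -0.224, -0.746]
contact_force: [-0.2, -0.6, -0.5]
opening: 85.1
[ 0.46  0.39 -0.02  2.07 -0.78  0.37 -0.28] [ 532.66435889 -187.97518646  204.53729097]
o [274. 102.]
tip [276. 142.]
seat [276. 129.]
top [272.  15.]
ball [273.  21.]
gt [274.  94.]
gb [275. 108.]
```

View pics/w4.png

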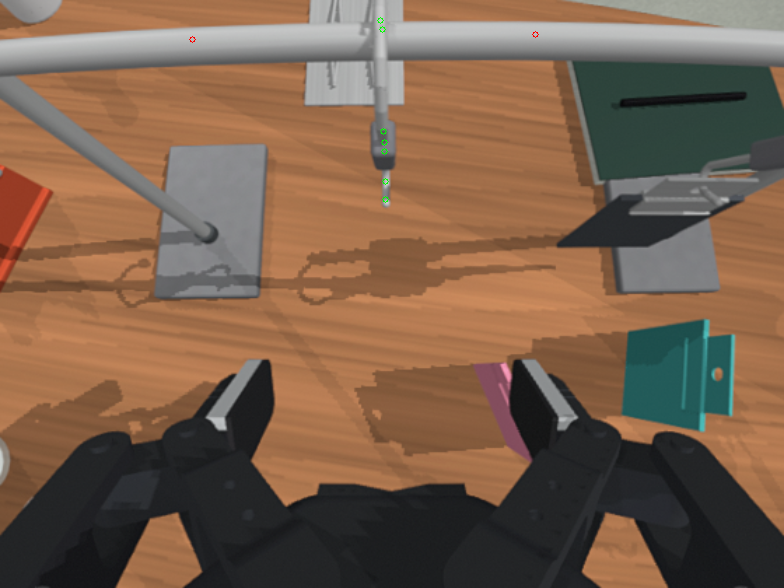

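Run:
```python
from h import *
rows(tool([616.4,-172.9,218.7],9.1,60,-1),4)
```

```text
n= 4 row [0.02031, -0.00013, 0.01171] [-0.0003, 0.0092, -0.002]
    [ 556. -183.  204.]    [ 579. -179.  203.]    [ 602. -175.  203.]    [ 626. -171.  203.]
```

```bash
python3 -m creep '[[[0.0203,-0.0001,0.0117,-0.0003,0.0092,-0.002,-1],[0.0203,-0.0001,0.0117,-0.0003,0.0092,-0.002,-1],[0.0203,-0.0001,0.0117,-0.0003,0.0092,-0.002,-1],[0.0203,-0.0001,0.0117,-0.0003,0.0092,-0.002,-1],[0,0,0,0,0,0,-1]]]'
python3 - <<'E'
from h import *
rows(tool([616.4,-172.9,218.7],9.1,60,-1),1)
p=cap('wrist','w5.png'); cap('side','s5.png')
b=cv2.imread('pics/s5.png');cv2.imwrite('pics/s5c.png',cv2.resize(b[120:300,260:460],None,fx=4,fy=4,interpolation=2)[:600])
E
```

```text
time_s: 6.8
ee_pos: [627.6, -168.4, 202.5]
orientation: [-2.983, -0.246, -0.801]
contact_force: [-0.8, -0.1, 0.5]
opening: 85.5
n= 1 row [-0.00214, 0.00263, -0.00126] [-0.0031, -0.0008, 0.0051]
    [ 626. -171.  203.]
```

View pics/w5.png

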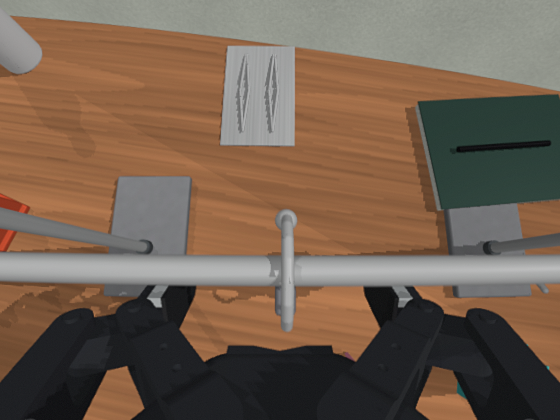

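View pics/s5c.png

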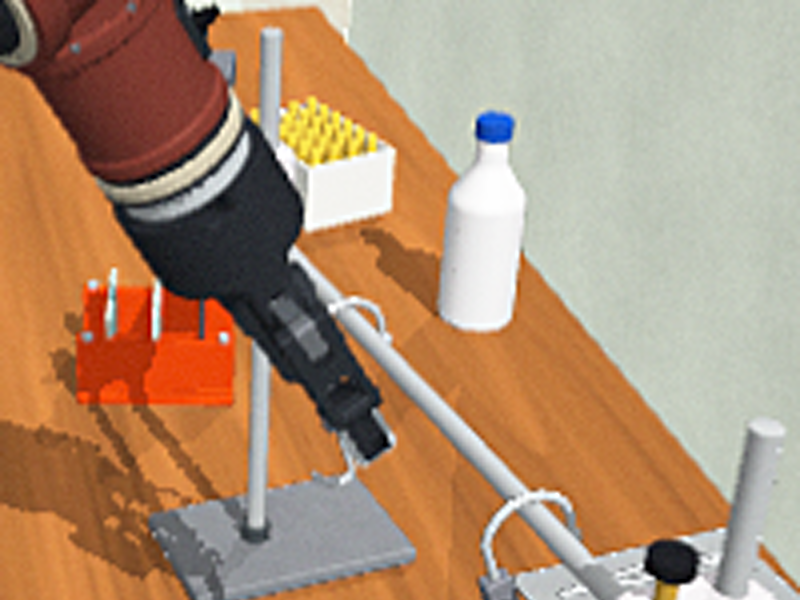

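```bash
python3 -m creep '[[[-0.0021,0.0026,-0.0013,-0.003,-0.0008,0.005,-1],[0,0,0,0,0,0,0.3],[0,0,0,0,0,0,0.3],[0,0,0,0,0,0,0.6],[0,0,0,0,0,0,0.6],[0,0,0,0,0,0,1],[0,0,0,0,0,0,1],[0,0,0,0,0,0,1]]]' 70
python3 - <<'E'
from h import *
print(env.state()['contact_force'],env.state()['opening'],env.pinch_z)
cap('wrist','w6.png')
E
```

```text
time_s: 7.9
ee_pos: [625.0, -173.6, 202.8]
orientation: [-2.989, -0.234, -0.8]
contact_force: [0.9, 0.4, 1.9]
opening: 8.7
[0.89174167 0.38588246 1.91717558] 8.743803958351117 18.700000000000003
```

View pics/w6.png

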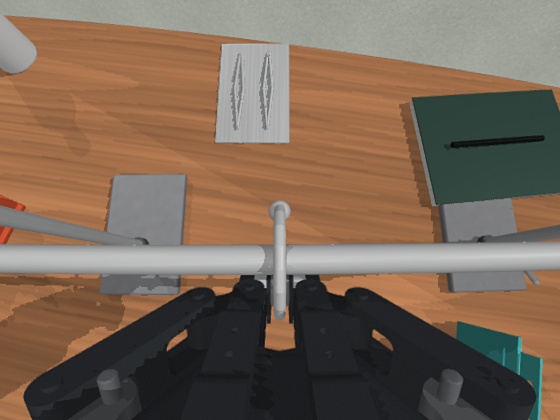

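Run:
```python
from h import *
C=cur();up=C.copy();up[2,3]+=54;rows(up,4)
bk=up.copy();bk[:3,3]+=[-110,0,0];rows(bk,4,up)
m=tool([500,60,285],0,60,-1);rows(m,8,bk)
e=tool([500,215,285],-11.5,60,-1);rows(e,6,m)
```

```text
n= 4 row [0.00674, 3e-05, -0.0117] [-0.0, 0.0, -0.0]
    [ 625. -174.  216.]    [ 625. -174.  230.]    [ 625. -174.  243.]    [ 625. -174.  257.]
n= 4 row [-0.02353, -0.00425, -0.01358] [0.0, 0.0, -0.0]
    [ 597. -174.  257.]    [ 570. -174.  257.]    [ 542. -174.  257.]    [ 515. -174.  257.]
n= 8 row [0.00237, -0.02918, -0.00041] [-0.0095, 0.0001, 0.0169]
    [ 512. -145.  258.]    [ 510. -115.  260.]    [509. -86. 261.]    [508. -57. 263.]    [507. -28. 264.]    [507.   2. 266.]    [508.  31. 267.]    [509.  60. 269.]
n= 6 row [-0.00188, -0.02547, -0.00108] [-0.0167, -0.0, 0.029]
    [507.  85. 269.]    [506. 111. 269.]    [505. 137. 269.]    [506. 162. 269.]    [507. 188. 269.]    [509. 213. 269.]
```

```bash
python3 -m creep '[[[0.0067,0,-0.0117,0,0,0,1],[0.0067,0,-0.0117,0,0,0,1],[0.0067,0,-0.0117,0,0,0,1],[0.0067,0,-0.0117,0,0,0,1],[-0.0235,-0.0043,-0.0136,0,0,0,1],[-0.0235,-0.0043,-0.0136,0,0,0,1],[-0.0235,-0.0043,-0.0136,0,0,0,1],[-0.0235,-0.0043,-0.0136,0,0,0,1]]]'
python3 -m creep '[[[0.0024,-0.0292,-0.0004,-0.0095,0.0001,0.0169,1],[0.0024,-0.0292,-0.0004,-0.0095,0.0001,0.0169,1],[0.0024,-0.0292,-0.0004,-0.0095,0.0001,0.0169,1],[0.0024,-0.0292,-0.0004,-0.0095,0.0001,0.0169,1],[0.0024,-0.0292,-0.0004,-0.0095,0.0001,0.0169,1],[0.0024,-0.0292,-0.0004,-0.0095,0.0001,0.0169,1],[0.0024,-0.0292,-0.0004,-0.0095,0.0001,0.0169,1],[0.0024,-0.0292,-0.0004,-0.0095,0.0001,0.0169,1]]]'
python3 - <<'E'
from h import *
print(env.state()['qpos'].round(2))
e=tool([500,215,285],-11.5,60,-1);rows(e,6)
cap('wrist','w7.png')
E
```

```text
time_s: 8.95
ee_pos: [515.1, -173.8, 258.8]
orientation: [-2.99, -0.233, -0.806]
contact_force: [0.3, -0.7, 0.3]
opening: 7.9
time_s: 9.95
ee_pos: [510.5, 61.8, 271.0]
orientation: [-3.031, 0.002, -0.819]
contact_force: [-0.4, 0.5, -0.3]
opening: 7.8
[-0.75  0.2   0.62  2.19 -0.13  0.27 -1.62]
n= 6 row [-0.00222, -0.02515, -0.00083] [-0.017, -0.0007, 0.0286]
    [508.  87. 271.]    [507. 112. 270.]    [506. 137. 270.]    [506. 163. 270.]    [507. 188. 269.]    [509. 213. 269.]
```

View pics/w7.png

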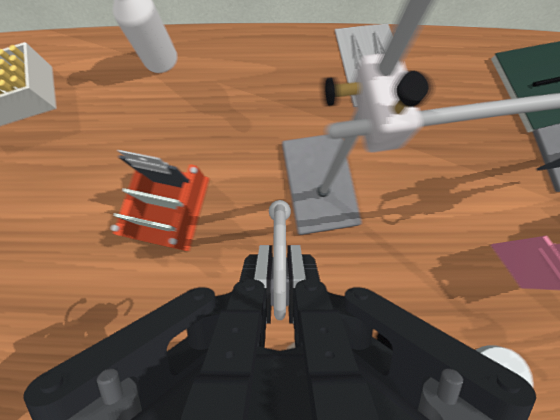

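```bash
python3 -m creep '[[[-0.0022,-0.0252,-0.0008,-0.017,-0.0007,0.0286,1],[-0.0022,-0.0252,-0.0008,-0.017,-0.0007,0.0286,1],[-0.0022,-0.0252,-0.0008,-0.017,-0.0007,0.0286,1],[-0.0022,-0.0252,-0.0008,-0.017,-0.0007,0.0286,1],[-0.0022,-0.0252,-0.0008,-0.017,-0.0007,0.0286,1],[-0.0022,-0.0252,-0.0008,-0.017,-0.0007,0.0286,1],[0,0,0,0,0,0,1],[0,0,0,0,0,0,1]]]'
python3 - <<'E'
from h import *
print(env.state()['qpos'].round(2))
C=cur();z=C[:3,2];print(C.round(3),np.degrees(np.arctan2(z[1],z[0])),np.degrees(np.arcsin(-z[2])))
p=cap('wrist','w8.png');b=cv2.imread('pics/w8.png')
import pickle;pickle.dump((p,C),open('w8.pkl','wb'))
cv2.imwrite('pics/w8c.png',cv2.resize(b[60:300,180:400],None,fx=2.5,fy=2.5,interpolation=2))
E
```

```text
time_s: 11.0
ee_pos: [508.4, 211.2, 266.8]
orientation: [2.97, -0.298, 0.79]
contact_force: [-0.1, -0.4, -0.1]
opening: 7.9
[-1.33  0.42  0.98  2.04 -0.06  0.44 -2.2 ]
[[ 8.51000e-01 -1.99000e-01  4.87000e-01  5.08400e+02]
 [-1.72000e-01 -9.80000e-01 -1.01000e-01  2.11245e+02]
 [ 4.97000e-01  2.00000e-03 -8.68000e-01  2.66848e+02]
 [ 0.00000e+00  0.00000e+00  0.00000e+00  1.00000e+00]] -11.69490164695993 60.19544744301344
```

View pics/w8c.png

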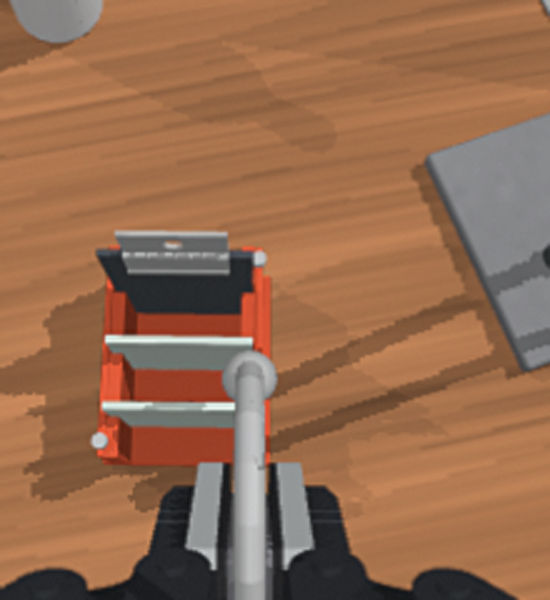

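Run:
```python
from h import *
b=cv2.imread('pics/w8.png')
cv2.imwrite('pics/w8d.png',cv2.resize(b[140:200,210:300],None,fx=8.8,fy=8.8,interpolation=2))
```

```text
(no output)
```

View pics/w8d.png

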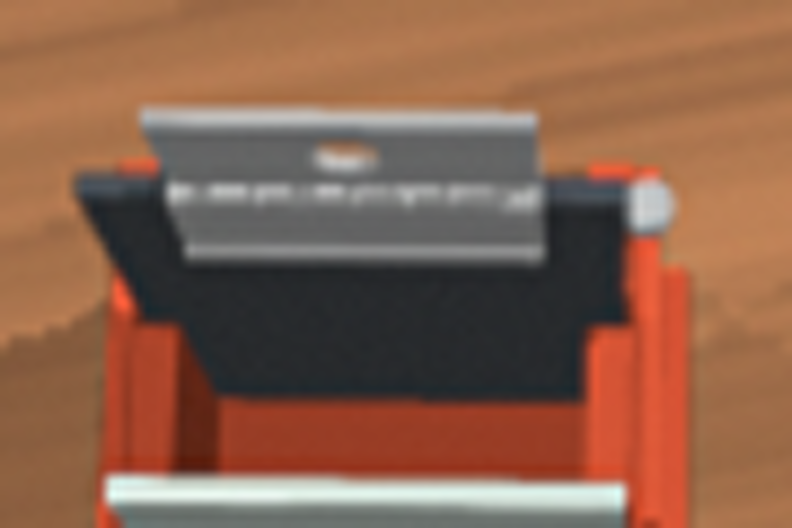

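```bash
cat > a2.py <<'E'
from h import *
import pickle
p,C=pickle.load(open('w8.pkl','rb'))
d=lambda u:cr(u,(210,140),8.8); e=lambda u:cr(u,(180,60),2.5)
for n,X in dict(A=(643.7,178.5,56.3),D=(546.4,198.9,56.4),B=(661,257.6,55.8),C=(562.2,278.6,55.5)).items(): print(n,proj(p,X)[0].round(1))
print('obs A',d((651,205)),'C',e((100,440)))
obs=np.array([d((143,117)),d((537,120)),d((82,184)),d((629,195)),d((345,158)),d((651,205)),e((100,440))])
def pts(v):
    x,y,yaw,lean,c,h=v
    Rt=R.from_euler('zy',[yaw,lean]).as_matrix()
    loc=np.array([[0,25+c,118],[0,-25+c,118],[0,37.5,95],[0,-37.5,95],[0,h,108]])
    return loc@Rt.T+[x,y,8]
def f(v):
    P=pts(v[:6]);pin=np.array([[643.7,178.5,56.3],[562.2,278.6,55.5]])
    sh=np.array([v[6],v[7],0])
    u=proj(p,np.vstack([P,pin])+sh)   # sh: wrist-frame minus scene-frame
    th=v[2];x,y=np.array([603.3,228.6])+R.from_euler('z',th).apply([34,0,0])[:2]
    return np.concatenate([(u-obs).ravel()/.5,[(v[0]-x)/1.5,(v[1]-y)/1.5,(np.degrees(v[2])+11.5)/1,v[6]/2,v[7]/2,v[3]/np.radians(2)]])
r=least_squares(f,[636,222,-.2,0,0,0,0,0])
print(r.x.round(3),r.fun.round(1));P=pts(r.x[:6])+[r.x[6],r.x[7],0];print('hole in wrist frame',P[4],'clip top',P[:2])
E
python3 a2.py
```

```text
A [282.6 161. ]
D [282.3 234.3]
B [222.9 160.3]
C [218.8 234.6]
obs A [283.53409091 162.85227273] C [219.7 235.7]
[ 6.35870e+02  2.21455e+02 -2.14000e-01 -2.00000e-03 -2.59000e-01
  5.40000e-02 -2.16500e+00 -7.94000e-01] [-0.4  0.5  0.4  0.9 -1.2  0.3  1.2 -0.6  0.  -1.4 -0.1 -1.1 -0.   0.8
 -0.4  0.1 -0.8 -1.1 -0.4 -0.1]
hole in wrist frame [633.48714618 220.71422602 115.99978103] clip top [[638.70841487 244.83740401 126.01089173]
 [628.09015194 195.97789129 125.98834226]]
```

```bash
cat >> h.py <<'E'
Tg=T([625.0,-173.6,202.8],[-2.989,-.234,-.8])
def hookT(o,yaw): return T(o,[0,0,np.radians(yaw)])
# tool->hook, lateral forced to centre plane
H=np.linalg.inv(Tg)@hookT([616.4,-172.6,218.7],189.1)
LP={'o':(0,0),'tip':(5.5,-43.4),'seat':(-7.3,-49.7),'top':(-7.3,51.3),'ball':(-25.5,29),'bot':(-7.3,-53.7)}
def hk(C,k,Hm=None):
    a,b=LP[k];return (C@(H if Hm is None else Hm)@np.array([a,0,b,1]))[:3]
E
python3 - <<'E'
from h import *
print(H.round(3), R.from_matrix(H[:3,:3]).as_euler('xyz',degrees=True))
C=cur()
for n in('scene','side'):
    p=cap(n);im=cv2.resize(p['color'][:,:,::-1].copy(),None,fx=1,fy=1)
    us={k:proj(p,hk(C,k))[0] for k in LP};print({k:u.round(1).tolist() for k,u in us.items()})
    c=us['o'].round().astype(int);x0,y0=c-[45,35]
    z=cv2.resize(im[y0:y0+75,x0:x0+95],None,fx=8,fy=8,interpolation=2)
    for k,u in us.items():
        cv2.circle(z,tuple(((u-[x0,y0]+.5)*8).astype(int)),3,(0,255,0),1)
    cv2.imwrite(f'pics/h_{n}.png',z)
E
```

```text
[[-8.6600e-01  2.0000e-03  4.9900e-01  7.1600e-01]
 [ 3.0000e-03  1.0000e+00  2.0000e-03 -2.2950e+00]
 [-4.9900e-01  3.0000e-03 -8.6600e-01 -1.7944e+01]
 [ 0.0000e+00  0.0000e+00  0.0000e+00  1.0000e+00]] [179.79972982  29.95954002 179.79918859]
{'o': [399.9, 254.0], 'tip': [396.4, 264.2], 'seat': [391.3, 269.8], 'top': [404.2, 240.9], 'ball': [394.3, 253.8], 'bot': [390.8, 270.8]}
{'o': [261.5, 128.5], 'tip': [260.3, 143.8], 'seat': [265.1, 146.0], 'top': [263.4, 109.5], 'ball': [270.7, 117.8], 'bot': [265.1, 147.4]}
```

View pics/h_scene.png

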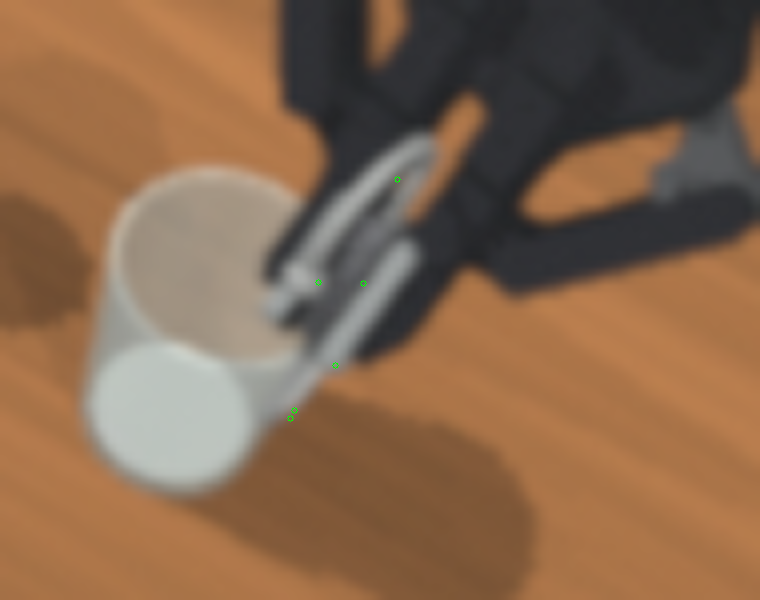

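View pics/h_side.png

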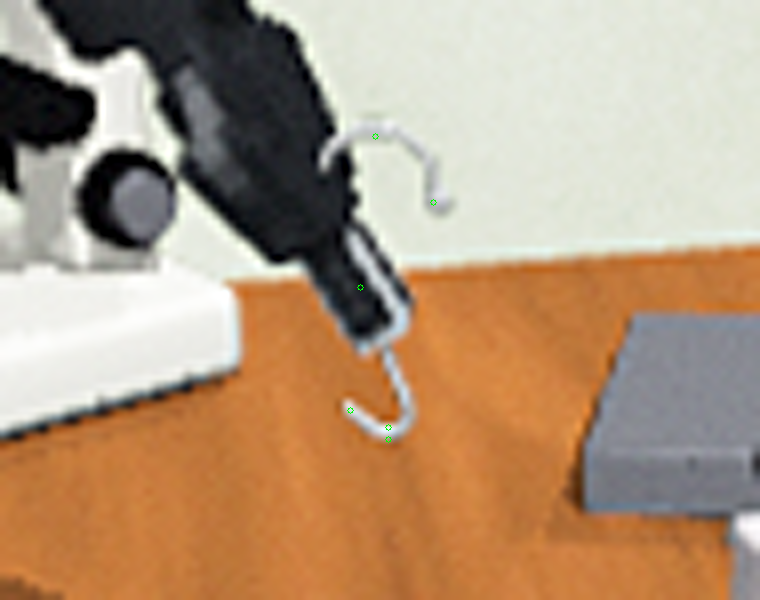

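```bash
cat >> h.py <<'E'
H=np.eye(4);H[:3,:3]=R.from_matrix([[-.866,0,.5],[0,1,0],[-.5,0,-.866]]).as_matrix();H[:3,3]=[.7,0,-17.9]
def goal_hook(o,yaw):
    "tool pose so that hook upright at o with tool heading yaw (hook x heading yaw+180)"
    return hookT(o,yaw+180)@np.linalg.inv(H)
hole=np.array([633.5,220.7,116.])
n12=np.array([np.cos(np.radians(-12)),np.sin(np.radians(-12)),0])
E
python3 - <<'E'
from h import *
print((np.linalg.inv(cur())@np.append(hole,1))[:3])
g=goal_hook(hole-n12*70+[0,0,145],-12);rows(g)
E
```

```text
[ 29.91864117 -35.43476369 190.58693537]
n= 2 row [0.02022, -0.01786, 0.02395] [-0.0009, 0.0019, 0.0038]
    [541. 222. 256.]    [573. 234. 245.]
```

```bash
python3 -m creep '[[[0.0202,-0.0179,0.024,-0.0009,0.0019,0.0038,1],[0.0202,-0.0179,0.024,-0.0009,0.0019,0.0038,1],[0,0,0,0,0,0,1],[0,0,0,0,0,0,1]]]'
python3 - <<'E'
from h import *
import pickle
C=cur();p=cap('wrist','w9.png');C2=cur();print(C[:3,3],C2[:3,3])
pickle.dump((p,C),open('w9.pkl','wb'))
b=cv2.imread('pics/w9.png');print(proj(p,hole))
cv2.imwrite('pics/w9c.png',cv2.resize(b[100:300,180:400],None,fx=3.5,fy=3,interpolation=2))
E
```

```text
time_s: 11.65
ee_pos: [572.6, 233.7, 244.6]
orientation: [2.966, -0.311, 0.793]
contact_force: [-0.1, -0.5, 0.3]
opening: 7.9
[572.60251762 233.70909011 244.55551785] [572.37546915 234.00505325 244.69328157]
[[278.94223162 202.57782221]]
```

View pics/w9c.png

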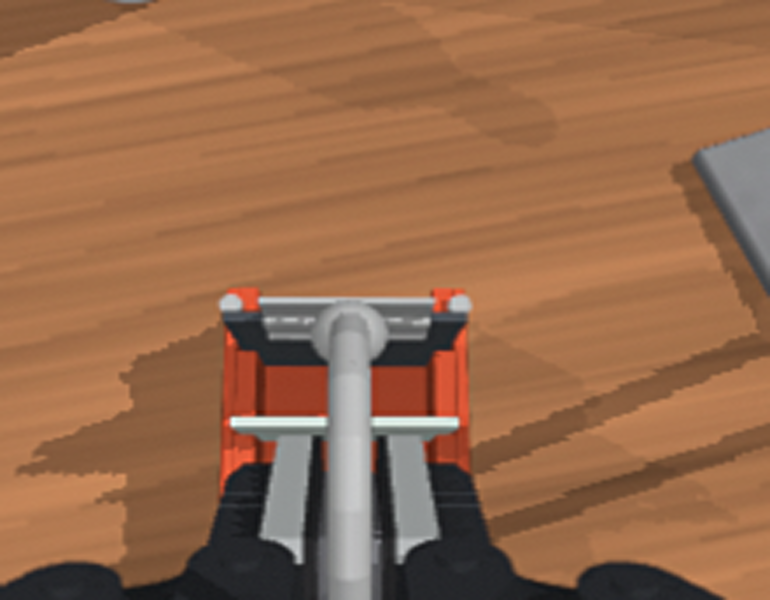

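Run:
```python
from h import *
b=cv2.imread('pics/w9.png')
cv2.imwrite('pics/w9d.png',cv2.resize(b[190:225,240:320],None,fx=9.8,fy=9.8,interpolation=2))
```

```text
(no output)
```

View pics/w9d.png

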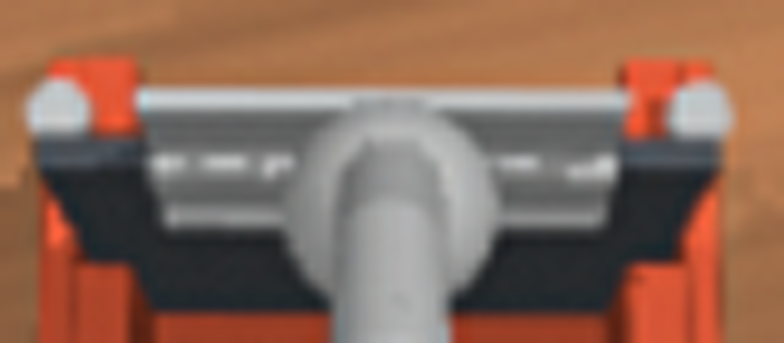

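Run:
```python
from h import *
import pickle
for f,cols,row in (('w8.pkl',None,140+119/8.8-.5),('w9.pkl',None,199.75)):
    p,C=pickle.load(open(f,'rb'))
    col={'w8.pkl':cr((340,119),(210,140),8.8)[0],'w9.pkl':cr((384,100),(240,190),9.8)[0]}[f]
    for z in (126,):
        r=least_squares(lambda v:proj(p,[v[0],v[1],z])[0]-[col,row],[635,220]);print(f,r.x,(r.x-hole[:2])@n12[:2])
    # pins
    o={'w8.pkl':[cr((651,205),(210,140),8.8)],'w9.pkl':[cr((60,107),(240,190),9.8),cr((699,107),(240,190),9.8)]}[f]
    for u in o:
        r=least_squares(lambda v:proj(p,[v[0],v[1],56])[0]-u,[635,220]);print('  pin',r.x)
```

```text
w8.pkl [633.79030117 220.30322645] 0.3664512514443881
  pin [640.8849382  177.73508242]
w9.pkl [634.00620397 220.81048712] 0.47217063559599964
  pin [658.64684725 257.24418599]
  pin [641.99860032 178.58556827]
```

```bash
cat >> h.py <<'E'
H[:3,3]+=[-1.7,0,-1.0]
hole=np.array([633.9,220.6,116.]); hole[:2]+=np.array([0.208,0.978])*0.3
E
python3 - <<'E'
from h import *
g=goal_hook(hole+n12*26+[0,0,96],-12);rows(g,4)
g2=goal_hook(hole+n12*26+[0,0,44.4],-12);rows(g2,5,g)
E
```

```text
n= 4 row [0.01544, 1e-05, 0.02292] [0.0001, 0.0002, 0.0004]
    [597. 229. 233.]    [621. 224. 220.]    [645. 219. 208.]    [669. 213. 196.]
n= 5 row [-0.00516, 0.0, 0.00894] [-0.0, 0.0, 0.0]
    [669. 213. 186.]    [669. 213. 175.]    [669. 213. 165.]    [669. 213. 155.]    [669. 213. 145.]
```

```bash
python3 -m creep '[[[0.0154,-0.0001,0.0229,0,0,0,1],[0.0154,-0.0001,0.0229,0,0,0,1],[0.0154,-0.0001,0.0229,0,0,0,1],[0.0154,-0.0001,0.0229,0,0,0,1],[0,0,0,0,0,0,1],[0,0,0,0,0,0,1]]]'
python3 - <<'E'
from h import *
C=cur();print(C[:3,3]);rows(goal_hook(hole+n12*26+[0,0,44.4],-12),5)
for n in('scene','side'):
    p=cap(n);im=p['color'][:,:,::-1].copy()
    us={k:proj(p,hk(C,k))[0] for k in LP}
    c=us['seat'].round().astype(int);x0,y0=c-[45,35]
    z=cv2.resize(im[y0:y0+75,x0:x0+95],None,fx=8,fy=8,interpolation=2)
    for k,u in us.items():
        cv2.circle(z,tuple(((u-[x0,y0]+.5)*8).astype(int)),3,(0,255,0),1)
    cv2.imwrite(f'pics/i_{n}.png',z)
    print(n,x0,y0)
cap('wrist','w10.png')
E
```

```text
time_s: 12.45
ee_pos: [669.2, 215.4, 196.5]
orientation: [2.968, -0.308, 0.794]
contact_force: [0.0, 0.7, -0.3]
opening: 8.1
[669.15036881 215.35667156 196.45235597]
n= 5 row [-0.00506, 0.00038, 0.00907] [-0.0001, 0.0001, 0.0005]
    [669. 215. 186.]    [669. 215. 176.]    [669. 214. 165.]    [669. 214. 155.]    [669. 213. 145.]
scene 297 314
side 276 129
```

View pics/i_scene.png

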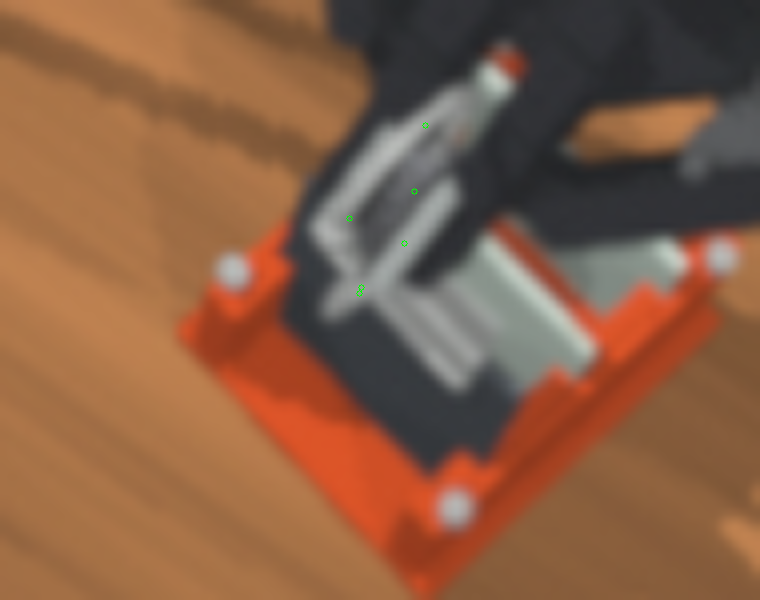

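View pics/i_side.png

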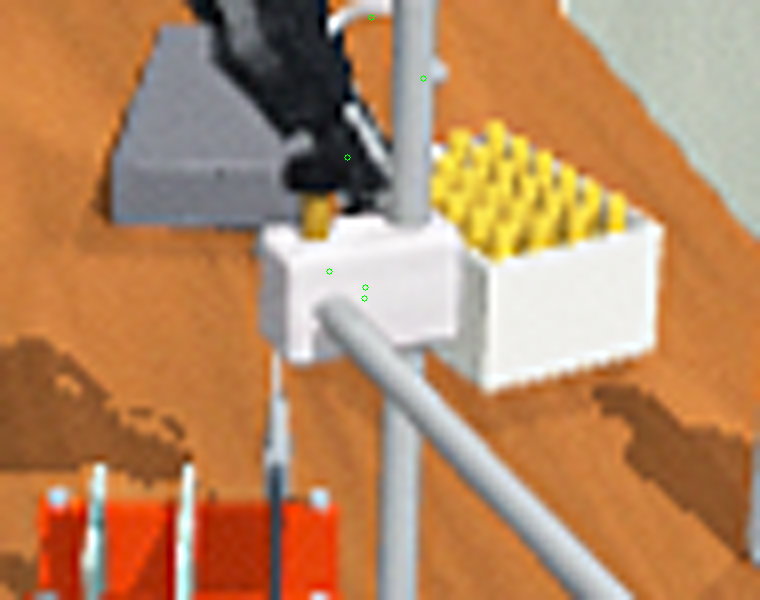

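View pics/w10.png

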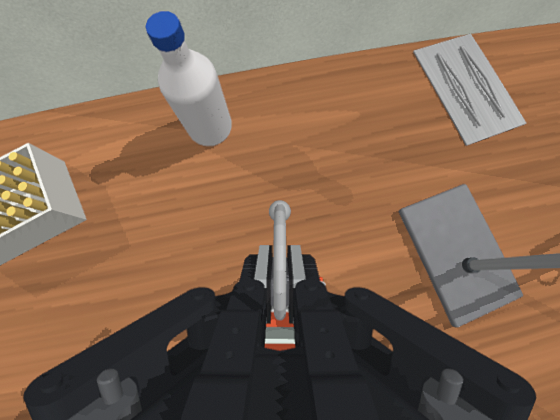

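Run:
```python
from ik import *
for i in range(5):
    s=env.state();print(s['ee_pos'].round(2),s['orientation'].round(4),fk(s['qpos'],p,sg)[:3,3].round(2),s['qpos'].round(4),s['contact_force'].round(2))
    env.capture('side')
```

```text
[669.33 216.06 196.66] [ 2.9682 -0.3062  0.7954] [661.29 206.82 199.4 ] [-0.8784  0.6619  0.6517  1.751  -0.2151  0.4002 -2.0196] [-1.88 -0.29 -0.19]
[669.48 216.03 196.64] [ 2.9681 -0.3063  0.7955] [661.44 206.78 199.38] [-0.8782  0.6621  0.6517  1.7507 -0.2151  0.4001 -2.0196] [-0.6   0.22 -0.66]
[669.6  215.87 196.55] [ 2.9679 -0.3066  0.7955] [661.56 206.62 199.29] [-0.8779  0.6623  0.6517  1.7506 -0.2151  0.4001 -2.0196] [ 0.45  0.36 -0.32]
[669.71 215.77 196.46] [ 2.9677 -0.3067  0.7954] [661.67 206.51 199.21] [-0.8776  0.6626  0.6516  1.7504 -0.2151  0.4001 -2.0195] [ 0.94 -0.67 -1.02]
[669.84 215.6  196.39] [ 2.9675 -0.307   0.7954] [661.79 206.34 199.14] [-0.8773  0.6628  0.6517  1.7503 -0.2151  0.4001 -2.0195] [-0.54  0.59 -0.3 ]
```

```bash
python3 -m creep '[[[0,0,0,0,0,0,1],[0,0,0,0,0,0,1],[0,0,0,0,0,0,1],[0,0,0,0,0,0,1],[0,0,0,0,0,0,1],[0,0,0,0,0,0,1]]]'
python3 - <<'E'
from h import *
print(env.state()['contact_force'].round(2))
rows(goal_hook(hole+n12*26+[0,0,44.4],-12),8)
E
```

```text
time_s: 13.6
ee_pos: [670.2, 215.1, 196.1]
orientation: [2.967, -0.308, 0.795]
contact_force: [0.5, 0.4, 1.2]
opening: 7.9
[0.54 0.43 1.18]
n= 8 row [-0.00325, 0.00023, 0.00556] [-0.0, -0.0, 0.0003]
    [670. 215. 190.]    [670. 215. 183.]    [670. 214. 177.]    [670. 214. 170.]    [670. 214. 164.]    [670. 214. 157.]    [670. 214. 151.]    [669. 213. 145.]
```

```bash
python3 -m creep '[[[-0.0033,0.0002,0.0056,0,0,0.0003,1],[-0.0033,0.0002,0.0056,0,0,0.0003,1],[-0.0033,0.0002,0.0056,0,0,0.0003,1],[-0.0033,0.0002,0.0056,0,0,0.0003,1],[-0.0033,0.0002,0.0056,0,0,0.0003,1],[-0.0033,0.0002,0.0056,0,0,0.0003,1],[-0.0033,0.0002,0.0056,0,0,0.0003,1],[-0.0033,0.0002,0.0056,0,0,0.0003,1],[0,0,0,0,0,0,1],[0,0,0,0,0,0,1],[0,0,0,0,0,0,1],[0,0,0,0,0,0,1]]]'
python3 - <<'E'
from h import *
import pickle
print(env.state()['contact_force'].round(2))
C=cur()
LP['ball']=(-27.3,28.8)
rows(goal_hook(hole+n12*26+[0,0,44.4],-12),1)
for n in('scene','wrist'):
    p=cap(n);im=p['color'][:,:,::-1].copy()
    us={k:proj(p,hk(C,k))[0] for k in LP}
    us['hole']=proj(p,hole+[2.3,.5,0])[0]
    if n=='scene':
        c=us['seat'].round().astype(int);x0,y0=c-[45,35]
        z=cv2.resize(im[y0:y0+75,x0:x0+95],None,fx=8,fy=8,interpolation=2)
        cv2.imwrite(f'pics/j_{n}_raw.png',z)
        for k,u in us.items():
            cv2.circle(z,tuple(((u-[x0,y0]+.5)*8).astype(int)),3,(0,255,0),1)
    else: z=im
    cv2.imwrite(f'pics/j_{n}.png',z)
    print(n,x0,y0,us)
E
```

```text
time_s: 15.1
ee_pos: [669.5, 213.7, 144.4]
orientation: [2.967, -0.311, 0.796]
contact_force: [1.1, 0.1, 0.2]
opening: 7.7
[1.14 0.1  0.22]
n= 1 row [0.00013, 0.00036, -0.00012] [-0.0006, -0.0006, 0.0002]
    [669. 213. 145.]
scene 292 323 {'o': array([343.45515158, 347.03813057]), 'tip': array([342.45927758, 352.79500745]), 'seat': array([337.34905471, 358.08296945]), 'top': array([344.43305958, 339.77885764]), 'ball': array([334.73905203, 351.34507959]), 'bot': array([337.09663041, 358.73286868]), 'hole': array([349.26549984, 347.15061031])}
wrist 292 323 {'o': array([278.82056536, 279.29123081]), 'tip': array([278.89362424, 286.6790482 ]), 'seat': array([278.90444049, 266.01401452]), 'top': array([278.6500847 , 259.35975555]), 'ball': array([278.75857065, 211.61560791]), 'bot': array([278.90919354, 266.13832563]), 'hole': array([277.89280537, 317.28759941])}
```

View pics/j_scene.png

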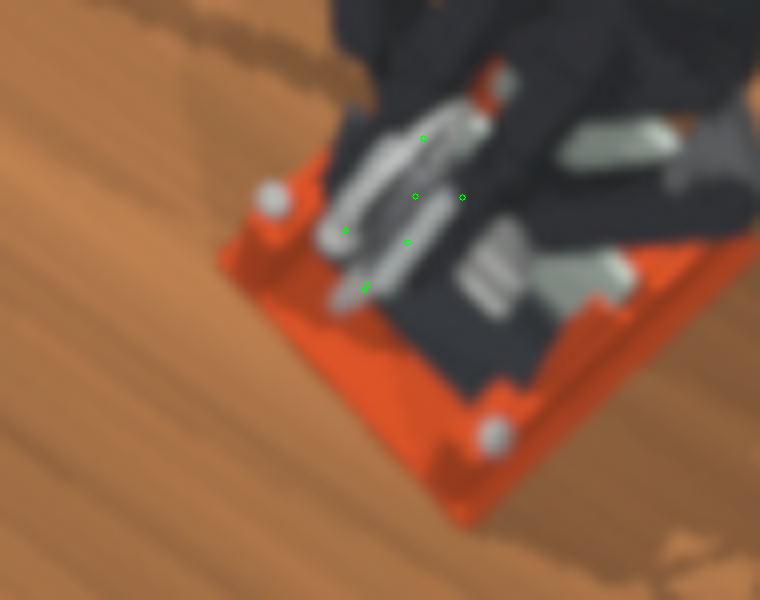

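View pics/j_wrist.png

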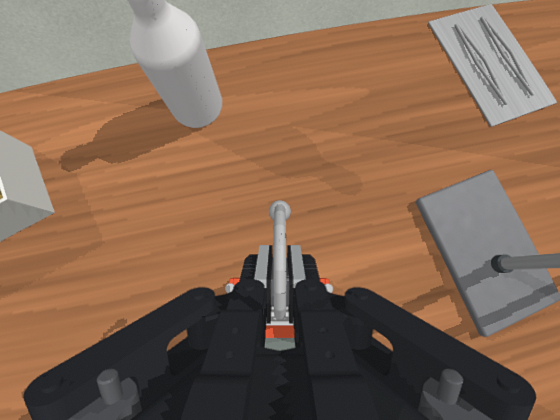

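```bash
python3 -m creep '[[[-0.0017,0.0001,-0.001,0,0,0,1],[-0.0017,0.0001,-0.001,0,0,0,1],[-0.0017,0.0001,-0.001,0,0,0,1],[-0.0017,0,-0.001,0,0,0,1],[-0.0017,0,-0.001,0,0,0,1],[-0.0017,0,-0.001,0,0,0,1],[-0.0017,0,-0.001,0,0,0,1],[0,0,0,0,0,0,1],[0,0,0,0,0,0,1],[0,0,0,0,0,0,1],[0,0,0,0,0,0,1],[0,0,0,0,0,0,1]]]'
cat > st.py <<'E'
from h import *
f=[];
for i in range(4):
    f.append(env.state()['contact_force']); 
    if i<3: p=env.capture('scene')
C=cur()
print('F',np.round(f,2).tolist(),np.mean(f,0).round(2))
t=hk(C,'tip')-hole; l=np.array([.208,.978,0])
print('tip rel hole: n %.2f lat %.2f z %.2f'%(t@n12,t@l,t[2]), 'head',np.degrees(np.arctan2(C[1,2],C[0,2])),'tilt',np.degrees(np.arcsin(-C[2,2])),'roll',C[2,1])
import sys
if len(sys.argv)>1:
    us={k:proj(p,hk(C,k))[0] for k in LP}
    x0,y0=us['seat'].round().astype(int)-[45,35]
    cv2.imwrite('pics/'+sys.argv[1],cv2.resize(p['color'][y0:y0+75,x0:x0+95,::-1],None,fx=8,fy=8,interpolation=2))
E
python3 st.py k1.png
```

```text
time_s: 16.7
ee_pos: [655.9, 216.2, 144.2]
orientation: [2.967, -0.312, 0.795]
contact_force: [0.3, 1.1, -0.8]
opening: 8.0
F [[0.35, 1.11, -0.75], [0.3, -0.17, 0.1], [0.39, 0.56, -0.27], [0.57, -0.15, -0.53]] [ 0.4   0.33 -0.36]
tip rel hole: n 6.56 lat -0.08 z 0.66 head -11.973160594046796 tilt 59.98933589113407 roll -9.743463090883947e-05
```

View pics/k1.png

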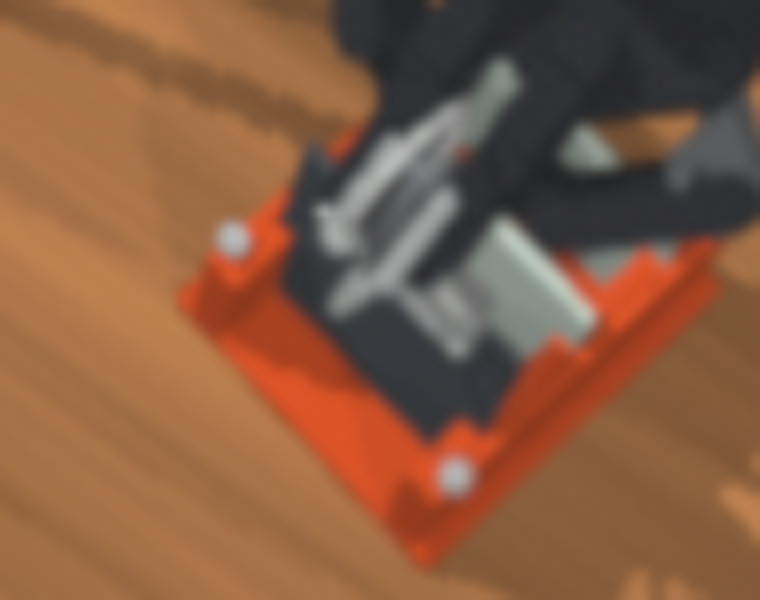

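```bash
python3 -m creep '[[[-0.0009,0,-0.0005,0,0,0,1],[-0.0009,0,-0.0005,0,0,0,1],[-0.0009,0,-0.0005,0,0,0,1],[-0.0009,0,-0.0005,0,0,0,1],[-0.0009,0,-0.0005,0,0,0,1],[-0.0009,0,-0.0005,0,0,0,1],[0,0,0,0,0,0,1],[0,0,0,0,0,0,1],[0,0,0,0,0,0,1],[0,0,0,0,0,0,1]]]'
python3 st.py k2.png
```

```text
time_s: 18.1
ee_pos: [649.8, 217.4, 144.1]
orientation: [2.967, -0.312, 0.795]
contact_force: [0.1, -0.7, -0.4]
opening: 8.1
F [[0.1, -0.72, -0.37], [0.86, 0.26, 0.2], [-0.06, 0.05, -0.75], [-1.09, 0.01, -0.5]] [-0.05 -0.1  -0.35]
tip rel hole: n 0.37 lat -0.09 z 0.55 head -11.975670352315388 tilt 59.99029359995216 roll -7.155236588251429e-05
```

View pics/k2.png

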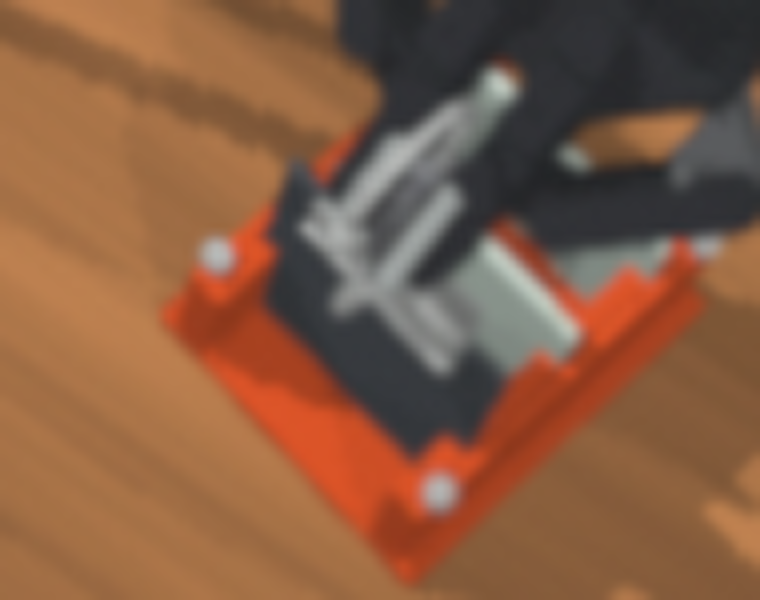

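```bash
python3 -m creep '[[[-0.0009,0,-0.0005,0,0,0,1],[-0.00045,0,-0.00123,0,0,0,1],[-0.00045,0,-0.00123,0,0,0,1],[-0.00045,0,-0.00123,0,0,0,1],[-0.00045,0,-0.00123,0,0,0,1],[0,0,0,0,0,0,1],[0,0,0,0,0,0,1],[0,0,0,0,0,0,1]]]'
python3 st.py k3.png
```

```text
time_s: 19.25
ee_pos: [644.9, 218.5, 147.4]
orientation: [2.967, -0.312, 0.795]
contact_force: [-0.1, -0.1, 0.2]
opening: 7.9
F [[-0.06, -0.15, 0.19], [0.6, -0.4, -0.28], [0.87, -0.92, 0.19], [-1.05, -0.01, -0.64]] [ 0.09 -0.37 -0.13]
tip rel hole: n -4.67 lat -0.12 z 3.84 head -11.982298144904146 tilt 59.992825870288726 roll -4.9321786069610185e-05
```

View pics/k3.png

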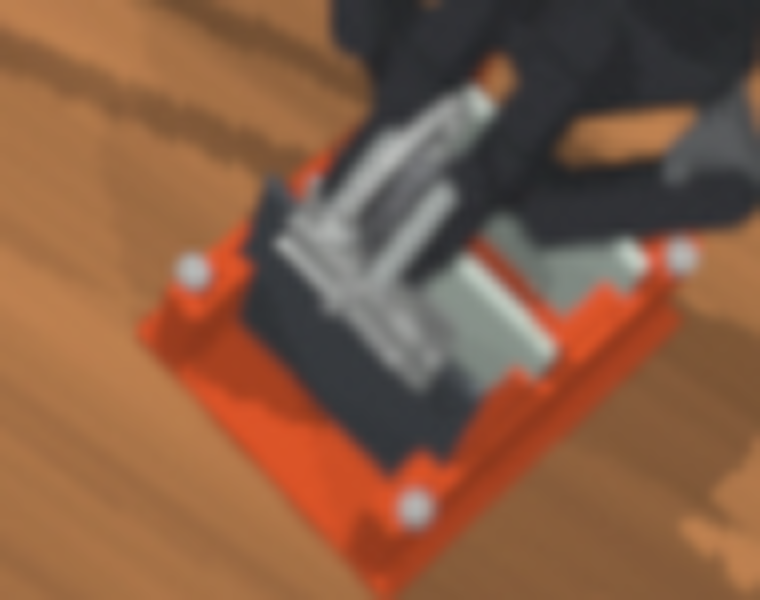

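```bash
python3 -m creep '[[[-0.00045,0,-0.00123,0,0,0,1],[-0.00045,0,-0.00123,0,0,0,1],[-0.00045,0,-0.00123,0,0,0,1],[0,0,0,0,0,0,1],[0,0,0,0,0,0,1],[0,0,0,0,0,0,1]]]'
python3 st.py k4.png
```

```text
time_s: 20.15
ee_pos: [641.9, 219.1, 149.9]
orientation: [2.967, -0.311, 0.795]
contact_force: [0.1, -0.1, 0.2]
opening: 7.9
F [[0.09, -0.08, 0.16], [0.42, 0.56, 0.29], [0.38, 0.53, -0.23], [0.26, -0.41, 0.39]] [0.29 0.15 0.15]
tip rel hole: n -7.69 lat -0.09 z 6.38 head -11.97814898923399 tilt 59.991705994164505 roll -4.1671686454032575e-05
```

View pics/k4.png

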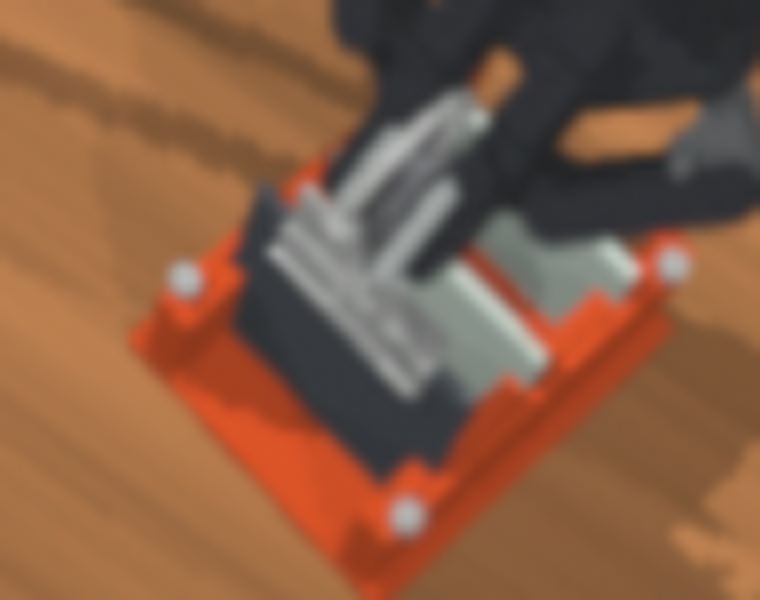

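```bash
python3 -m creep '[[[-0.00065,0,-0.0009,0,0,0,1],[-0.00065,0,-0.0009,0,0,0,1],[-0.00068,0,-0.00082,0,0,0,1],[-0.00075,0,-0.0007,0,0,0,1],[0,0,0,0,0,0,1],[0,0,0,0,0,0,1],[0,0,0,0,0,0,1],[0,0,0,0,0,0,1]]]'
python3 st.py k5.png
python3 - <<'E'
from h import *
p=cap('side');b=p['color'][:,:,::-1];cv2.imwrite('pics/k5s.png',cv2.resize(b[130:230,260:380],None,fx=6,fy=6,interpolation=2))
E
```

```text
time_s: 21.3
ee_pos: [638.0, 220.0, 151.4]
orientation: [2.967, -0.311, 0.795]
contact_force: [1.4, 0.4, 0.1]
opening: 7.6
F [[1.37, 0.36, 0.08], [0.15, -0.07, -0.58], [-0.08, 0.05, 0.06], [-0.17, -0.08, -0.13]] [ 0.32  0.06 -0.14]
tip rel hole: n -11.71 lat -0.07 z 7.94 head -11.96856695643951 tilt 59.987666011092024 roll -0.00012872617421177956
```

View pics/k5.png

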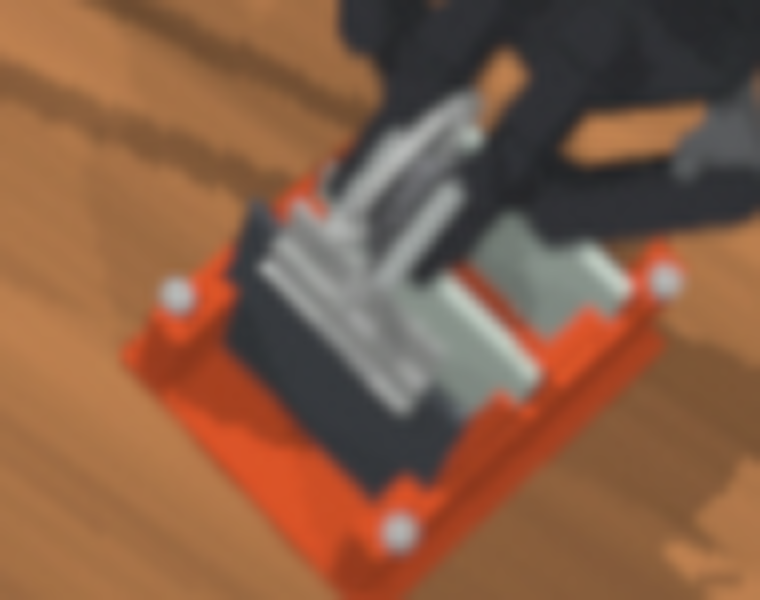

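View pics/k5s.png

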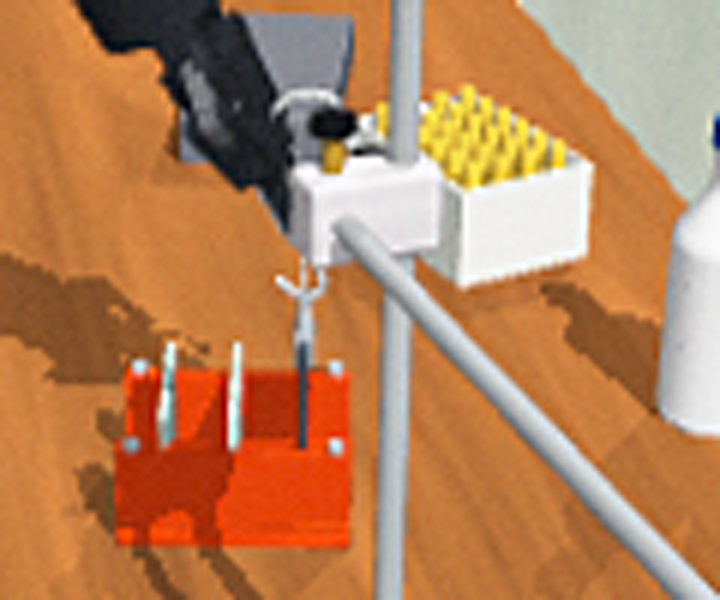

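```bash
python3 -m creep '[[[0.0005,0,-0.0009,0,0,0,1],[0.0005,0,-0.0009,0,0,0,1],[0.0005,0,-0.0009,0,0,0,1],[0.0005,0,-0.0009,0,0,0,1],[0.0005,0,-0.0009,0,0,0,1],[0.0005,0,-0.0009,0,0,0,1],[0,0,0,0,0,0,1],[0,0,0,0,0,0,1],[0,0,0,0,0,0,1]]]' 80
python3 st.py k6.png
python3 - <<'E'
from h import *
p=cap('side');b=p['color'][:,:,::-1];cv2.imwrite('pics/k6s.png',cv2.resize(b[130:230,260:380],None,fx=6,fy=6,interpolation=2))
E
```

```text
time_s: 22.62
ee_pos: [637.8, 220.0, 157.6]
orientation: [2.967, -0.311, 0.795]
contact_force: [0.0, -0.5, -1.3]
opening: 7.8
F [[0.04, -0.47, -1.34], [-0.32, -0.13, -1.83], [0.11, -0.79, -0.84], [-0.6, -0.67, -2.03]] [-0.19 -0.52 -1.51]
tip rel hole: n -11.87 lat -0.03 z 14.05 head -11.97187957360628 tilt 59.99408586485324 roll -5.060842130073101e-05
```

View pics/k6s.png

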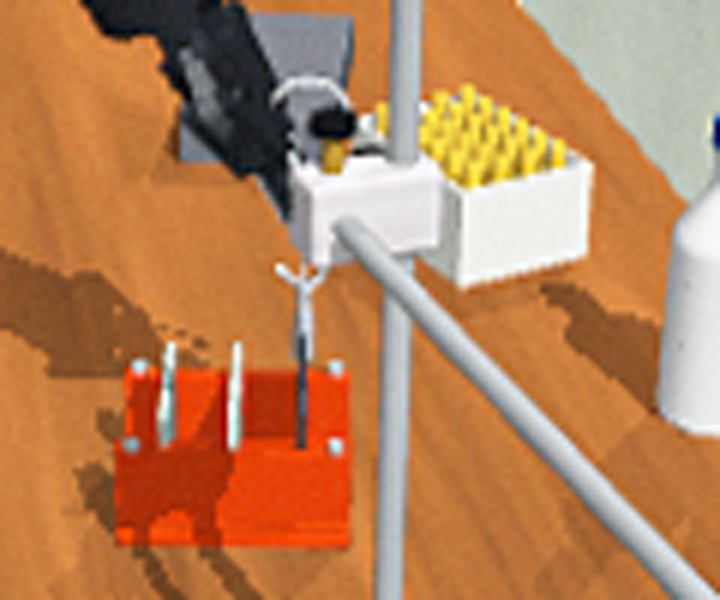

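```bash
python3 -m creep '[[[0.0015,0,-0.0026,0,0,0,1],[0.0015,0,-0.0026,0,0,0,1],[0.0015,0,-0.0026,0,0,0,1],[0.0015,0,-0.0026,0,0,0,1],[0.0015,0,-0.0026,0,0,0,1],[0.0015,0,-0.0026,0,0,0,1],[0.0015,0,-0.0026,0,0,0,1],[0.0015,0,-0.0026,0,0,0,1],[0.0015,0,-0.0026,0,0,0,1],[0.0015,0,-0.0026,0,0,0,1]]]'
python3 st.py
```

```text
time_s: 24.08
ee_pos: [637.8, 220.0, 187.8]
orientation: [2.967, -0.312, 0.795]
contact_force: [-0.0, 0.0, -0.9]
opening: 8.0
F [[-0.04, 0.05, -0.88], [0.68, -0.23, -0.71], [-0.42, -0.08, -1.78], [0.07, 0.15, -1.17]] [ 0.07 -0.03 -1.13]
tip rel hole: n -11.76 lat 0.00 z 44.36 head -11.943780380691205 tilt 59.97271272549157 roll -0.00037062341507770186
```

```bash
python3 -m creep '[[[0.0015,0,-0.0026,0,0,0,1],[0.0015,0,-0.0026,0,0,0,1],[0.0015,0,-0.0026,0,0,0,1],[0.0015,0,-0.0026,0,0,0,1],[0.0015,0,-0.0026,0,0,0,1],[0.0015,0,-0.0026,0,0,0,1],[0.0015,0,-0.0026,0,0,0,1],[0.0015,0,-0.0026,0,0,0,1],[0.0015,0,-0.0026,0,0,0,1],[0,0,0,0,0,0,1],[0,0,0,0,0,0,1],[0,0,0,0,0,0,1]]]'
python3 st.py k7.png
python3 - <<'E'
from h import *
p=cap('side');b=p['color'][:,:,::-1];cv2.imwrite('pics/k7s.png',cv2.resize(b[110:230,260:380],None,fx=5,fy=5,interpolation=2))
E
```

```text
time_s: 25.72
ee_pos: [637.7, 220.0, 214.5]
orientation: [2.967, -0.311, 0.795]
contact_force: [0.8, 1.0, -1.8]
opening: 7.8
F [[0.8, 1.05, -1.77], [0.12, -0.53, -1.14], [-0.82, 0.17, -0.54], [0.39, 0.14, -0.78]] [ 0.13  0.21 -1.06]
tip rel hole: n -11.91 lat -0.12 z 71.01 head -11.987654566087025 tilt 59.999510075078234 roll 2.54312869098286e-05
```

View pics/k7s.png

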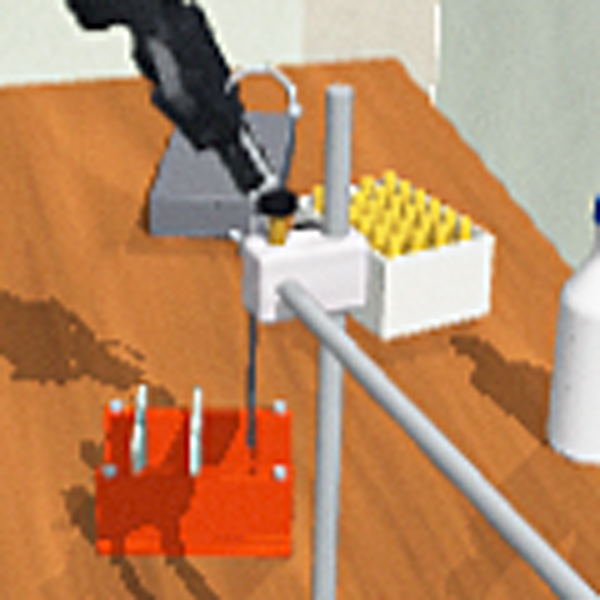

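View pics/k7.png

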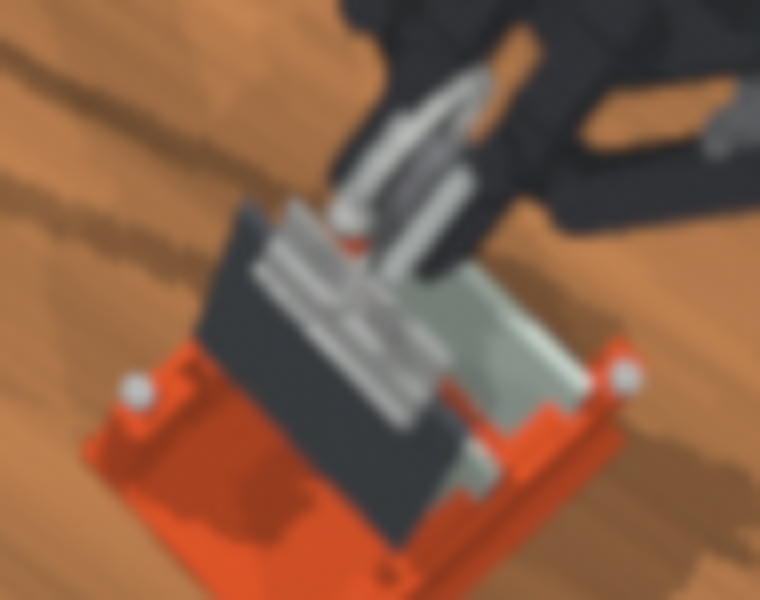

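```bash
python3 -m creep '[[[0.0015,0,-0.0026,0,0,0,1],[0.0025,0,-0.0043,0,0,0,1],[0.0025,0,-0.0043,0,0,0,1],[0.0025,0,-0.0043,0,0,0,1],[0.0025,0,-0.0043,0,0,0,1],[0.0025,0,-0.0043,0,0,0,1],[0.0025,0,-0.0043,0,0,0,1],[0.0025,0,-0.0043,0,0,0,1],[0.0025,0,-0.0043,0,0,0,1],[0.0025,0,-0.0043,0,0,0,1],[0.0025,0,-0.0043,0,0,0,1],[0.0025,0,-0.0043,0,0,0,1]]]'
python3 - <<'E'
from h import *
C=cur();print(C[:3,3],hk(C,'o'))
a=goal_hook([505,222,285],-12);rows(a,12)
m=goal_hook([500,60,287],-4,);rows(m,12,a)
e=goal_hook([505,-110,287],6);rows(e,12,m)
w=goal_hook([545,-183.5,285],9.1);rows(w,8,e)
E
```

```text
time_s: 27.42
ee_pos: [638.0, 220.0, 272.7]
orientation: [2.967, -0.311, 0.795]
contact_force: [0.3, 0.1, -1.1]
opening: 8.1
[637.95221749 219.98560191 272.71145464] [627.85794768 222.12517102 288.57770691]
n= 12 row [-0.00882, 0.00214, -0.00475] [-0.0, -0.0, 0.0]
    [628. 220. 272.]    [617. 220. 272.]    [607. 220. 272.]    [597. 220. 272.]    [587. 220. 271.]    [577. 220. 271.]    [566. 220. 271.]    [556. 220. 270.]    [546. 220. 270.]    [536. 220. 270.]    [525. 220. 269.]    [515. 220. 269.]
n= 12 row [0.00142, 0.01331, 0.00063] [0.0058, -0.0, -0.0101]
    [514. 207. 269.]    [513. 193. 269.]    [512. 180. 270.]    [511. 166. 270.]    [510. 153. 270.]    [510. 140. 270.]    [510. 126. 270.]    [509. 113. 270.]    [509.  99. 271.]    [510.  86. 271.]    [510.  73. 271.]    [510.  59. 271.]
n= 12 row [0.00024, 0.01404, 0.00014] [0.0073, -0.0, -0.0126]
    [510.  45. 271.]    [509.  31. 271.]    [509.  17. 271.]    [509.   3. 271.]    [509. -11. 271.]    [509. -25. 271.]    [510. -39. 271.]    [510. -53. 271.]    [511. -67. 271.]    [512. -81. 271.]    [514. -95. 271.]    [ 515. -109.  271.]
n= 8 row [0.00315, 0.00968, 0.00211] [0.0034, 0.0, -0.0059]
    [ 520. -118.  271.]    [ 525. -127.  271.]    [ 530. -137.  270.]    [ 535. -146.  270.]    [ 540. -155.  270.]    [ 545. -164.  270.]    [ 550. -173.  269.]    [ 555. -182.  269.]
```

```bash
python3 -m creep '[[[-0.0044,0.001,-0.0024,0,0,0,1],[-0.0088,0.0021,-0.0048,0,0,0,1],[-0.0088,0.0021,-0.0048,0,0,0,1],[-0.0088,0.0021,-0.0048,0,0,0,1],[-0.0088,0.0021,-0.0048,0,0,0,1],[-0.0088,0.0021,-0.0048,0,0,0,1],[-0.0088,0.0021,-0.0048,0,0,0,1],[-0.0088,0.0021,-0.0048,0,0,0,1],[-0.0088,0.0021,-0.0048,0,0,0,1],[-0.0088,0.0021,-0.0048,0,0,0,1],[-0.0088,0.0021,-0.0048,0,0,0,1],[-0.0088,0.0021,-0.0048,0,0,0,1]]]'
python3 -m creep '[[[-0.003,0.006,-0.002,0.0029,0,-0.005,1],[0.0014,0.0133,0.0006,0.0058,0,-0.0101,1],[0.0014,0.0133,0.0006,0.0058,0,-0.0101,1],[0.0014,0.0133,0.0006,0.0058,0,-0.0101,1],[0.0014,0.0133,0.0006,0.0058,0,-0.0101,1],[0.0014,0.0133,0.0006,0.0058,0,-0.0101,1],[0.0014,0.0133,0.0006,0.0058,0,-0.0101,1],[0.0014,0.0133,0.0006,0.0058,0,-0.0101,1],[0.0014,0.0133,0.0006,0.0058,0,-0.0101,1],[0.0014,0.0133,0.0006,0.0058,0,-0.0101,1],[0.0014,0.0133,0.0006,0.0058,0,-0.0101,1],[0.0014,0.0133,0.0006,0.0058,0,-0.0101,1]]]'
python3 - <<'E'
from h import *
C=cur();print(C[:3,3],hk(C,'o'),env.state()['qpos'].round(2))
e=goal_hook([505,-110,287],6);rows(e,12)
cap('side','k8.png')
E
```

```text
time_s: 28.92
ee_pos: [519.5, 220.3, 269.6]
orientation: [2.967, -0.311, 0.795]
contact_force: [-0.8, 0.3, -0.3]
opening: 7.9
time_s: 30.42
ee_pos: [510.7, 67.0, 271.9]
orientation: [3.013, -0.113, 0.808]
contact_force: [0.2, -0.2, -1.6]
opening: 7.7
[510.68374521  66.98867817 271.93178461] [500.38776954  67.76681863 287.79360615] [-0.88  0.22  0.73  2.18 -0.06  0.29 -1.79]
n= 12 row [0.0002, 0.01468, 0.0002] [0.0075, -0.0, -0.0129]
    [510.  52. 272.]    [509.  38. 272.]    [509.  23. 272.]    [509.   8. 272.]    [509.  -6. 272.]    [509. -21. 272.]    [510. -36. 271.]    [510. -50. 271.]    [511. -65. 271.]    [512. -80. 271.]    [514. -94. 271.]    [ 515. -109.  271.]
```

View pics/k8.png

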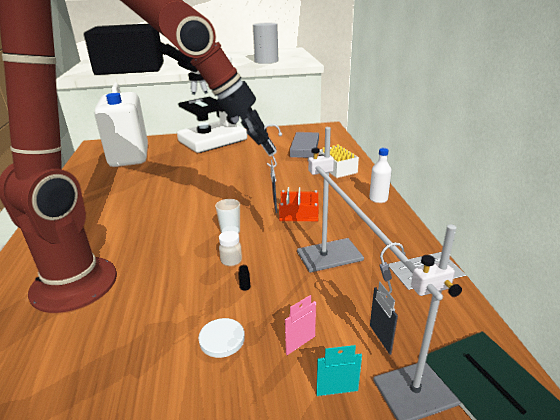

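Tile hangs on the held hook (about 275,190), well clear of everything. Continuing the sweep.

```bash
python3 -m creep '[[[0.0002,0.0147,0.0002,0.0075,0,-0.0129,1],[0.0002,0.0147,0.0002,0.0075,0,-0.0129,1],[0.0002,0.0147,0.0002,0.0075,0,-0.0129,1],[0.0002,0.0147,0.0002,0.0075,0,-0.0129,1],[0.0002,0.0147,0.0002,0.0075,0,-0.0129,1],[0.0002,0.0147,0.0002,0.0075,0,-0.0129,1],[0.0002,0.0147,0.0002,0.0075,0,-0.0129,1],[0.0002,0.0147,0.0002,0.0075,0,-0.0129,1],[0.0002,0.0147,0.0002,0.0075,0,-0.0129,1],[0.0002,0.0147,0.0002,0.0075,0,-0.0129,1],[0.0002,0.0147,0.0002,0.0075,0,-0.0129,1],[0.0002,0.0147,0.0002,0.0075,0,-0.0129,1]]]'
python3 - <<'E'
from h import *
C=cur();print(C[:3,3],hk(C,'o'),env.state()['qpos'].round(2))
w=goal_hook([540,-184,278],9.1);rows(w,8)
E
```

```text
time_s: 31.98
ee_pos: [515.1, -109.0, 270.9]
orientation: [-3.005, -0.156, -0.806]
contact_force: [-0.1, -1.2, -1.6]
opening: 7.8
[ 515.11728639 -109.01049006  270.89765122] [ 504.85206905 -110.07354724  286.76287175] [ 0.17  0.21  0.13  2.13 -0.62  0.38 -0.64]
n= 8 row [0.0022, 0.00965, 0.00254] [0.0035, -0.0, -0.0059]
    [ 519. -118.  270.]    [ 524. -128.  269.]    [ 528. -137.  268.]    [ 532. -146.  267.]    [ 537. -155.  265.]    [ 541. -164.  264.]    [ 546. -173.  263.]    [ 550. -182.  262.]
```

```bash
python3 -m creep '[[[0.0022,0.0097,0.0022,0.0035,0,-0.0059,1],[0.0022,0.0097,0.0022,0.0035,0,-0.0059,1],[0.0022,0.0097,0.0022,0.0035,0,-0.0059,1],[0.0022,0.0097,0.0022,0.0035,0,-0.0059,1],[0.0022,0.0097,0.0022,0.0035,0,-0.0059,1],[0.0022,0.0097,0.0022,0.0035,0,-0.0059,1],[0.0022,0.0097,0.0022,0.0035,0,-0.0059,1],[0.0022,0.0097,0.0022,0.0035,0,-0.0059,1],[0,0,0,0,0,0,1],[0,0,0,0,0,0,1],[0,0,0,0,0,0,1],[0,0,0,0,0,0,1]]]'
python3 - <<'E'
from h import *
C=cur();print(C[:3,3],hk(C,'o'),env.state()['qpos'].round(2))
import pickle
p=cap('wrist','w11.png');pickle.dump((p,C),open('w11.pkl','wb'))
# grasp-time target: H-consistent hook origin
print('grasp-frame hook o',hk(T([625.0,-173.6,202.8],[-2.989,-.234,-.8]),'o'))
E
```

```text
time_s: 33.48
ee_pos: [548.9, -181.4, 264.5]
orientation: [-2.985, -0.238, -0.8]
contact_force: [-0.3, -0.1, -1.0]
opening: 7.9
[ 548.93036542 -181.37144692  264.51494974] [ 538.74389169 -183.0283893   280.38001497] [ 0.37  0.32  0.08  1.99 -0.7   0.49 -0.4 ]
grasp-frame hook o [ 614.81555568 -175.17153739  218.67505478]
```

View pics/w11.png

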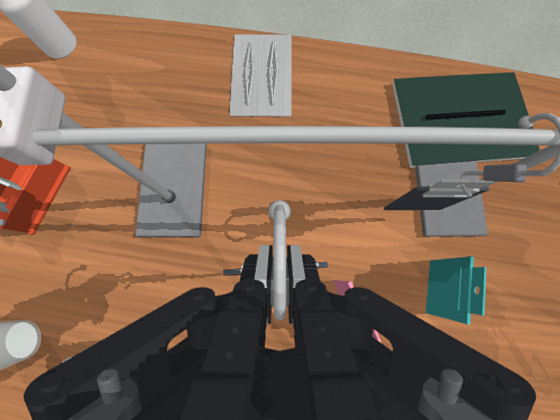

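Run:
```python
from h import *
G=T([625.0,-173.6,202.8],[-2.989,-.234,-.8])
z=G[:3,2];print(np.degrees(np.arctan2(z[1],z[0])),np.degrees(np.arcsin(-z[2])))
L=G.copy();L[2,3]=250
rows(L,10)
```

```text
8.752560454790393 60.039852761780956
n= 10 row [0.00588, 0.00042, 0.00507] [-0.0004, -0.0001, 0.0002]
    [ 557. -181.  263.]    [ 564. -180.  262.]    [ 572. -179.  260.]    [ 579. -178.  259.]    [ 587. -178.  257.]    [ 595. -177.  256.]    [ 602. -176.  254.]    [ 610. -175.  253.]    [ 617. -174.  251.]    [ 625. -174.  250.]
```

```bash
python3 -m creep '[[[0.003,0.0002,0.0025,-0.0002,0,0.0001,1],[0.0059,0.0004,0.0051,-0.0004,0,0.0002,1],[0.0059,0.0004,0.0051,-0.0004,0,0.0002,1],[0.0059,0.0004,0.0051,-0.0004,0,0.0002,1],[0.0059,0.0004,0.0051,-0.0004,0,0.0002,1],[0.0059,0.0004,0.0051,-0.0004,0,0.0002,1],[0.0059,0.0004,0.0051,-0.0004,0,0.0002,1],[0.0059,0.0004,0.0051,-0.0004,0,0.0002,1],[0.0059,0.0004,0.0051,-0.0004,0,0.0002,1],[0.0059,0.0004,0.0051,-0.0004,0,0.0002,1],[0.003,0.0002,0.0025,-0.0002,0,0.0001,1]]]'
python3 -m creep '[[[0,0,0,0,0,0,1],[0,0,0,0,0,0,1],[0,0,0,0,0,0,1],[0,0,0,0,0,0,1],[0,0,0,0,0,0,1],[0,0,0,0,0,0,1]]]'
python3 - <<'E'
from h import *
G=T([625.0,-173.6,202.8],[-2.989,-.234,-.8]);L=G.copy();L[2,3]=206;rows(L,10)
p=cap('side');cv2.imwrite('pics/k9.png',cv2.resize(p['color'][150:350,270:470,::-1],None,fx=3,fy=3,interpolation=2))
cap('wrist','w12.png')
E
```

```text
time_s: 34.9
ee_pos: [617.0, -175.0, 244.4]
orientation: [-2.992, -0.23, -0.774]
contact_force: [-22.1, -2.5, 1.1]
opening: 7.9
time_s: 35.65
ee_pos: [617.0, -175.0, 244.1]
orientation: [-2.992, -0.229, -0.775]
contact_force: [-16.3, -1.1, -1.3]
opening: 7.9
n= 10 row [-0.00117, -1e-05, 0.00372] [-0.0004, 0.0016, -0.0004]
    [ 618. -175.  240.]    [ 619. -175.  236.]    [ 619. -175.  233.]    [ 620. -174.  229.]    [ 621. -174.  225.]    [ 622. -174.  221.]    [ 623. -174.  217.]    [ 623. -174.  214.]    [ 624. -174.  210.]    [ 625. -174.  206.]
```

View pics/k9.png

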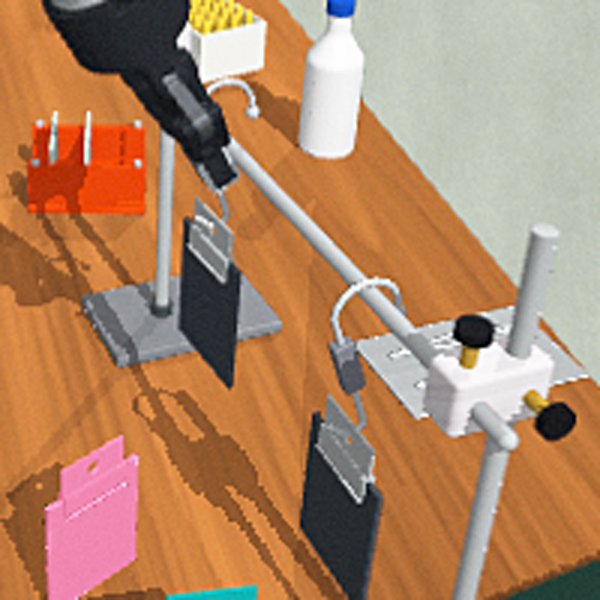

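View pics/w12.png

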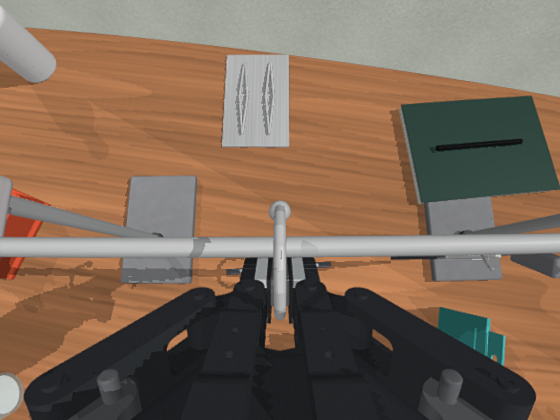

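```bash
python3 -m creep '[[[-0.0022,0,-0.0013,0,0,0,1],[-0.0022,0,-0.0013,0,0,0,1],[-0.0022,0,-0.0013,0,0,0,1],[-0.0022,0,-0.0013,0,0,0,1],[0,0,0,0,0,0,1],[0,0,0,0,0,0,1],[0,0,0,0,0,0,1]]]'
cat > rl.py <<'E'
from h import *
import sys
C=cur();f=env.state()['contact_force']
G=T([625.0,-173.6,202.8],[-2.989,-.234,-.8])
z=G[:3,2].copy();z[2]=0;z/=np.linalg.norm(z)
l=np.array([-z[1],z[0],0]);D=C[:3,3]-G[:3,3]
print('d %.2f lat %.2f h %.2f'%(-D@z,D@l,D[2]),'F',f.round(2),'tilt',np.degrees(np.arcsin(-C[2,2])),'head',np.degrees(np.arctan2(C[1,2],C[0,2])))
if len(sys.argv)>1:
    p=cap('side');cv2.imwrite('pics/'+sys.argv[1],cv2.resize(p['color'][150:350,270:470,::-1],None,fx=3,fy=3,interpolation=2))
if len(sys.argv)>3:
    d,h=float(sys.argv[2]),float(sys.argv[3]);L=tool([0,0,0],9.0,60,-1);L[:3,3]=G[:3,3]-z*d+[0,0,h];rows(L,8)
E
python3 rl.py k10.png 9 36
```

```text
time_s: 36.62
ee_pos: [614.3, -175.0, 249.1]
orientation: [-2.988, -0.233, -0.797]
contact_force: [-5.2, -0.4, -10.3]
opening: 8.1
d 10.79 lat 0.22 h 46.32 F [ -5.19  -0.43 -10.25] tilt 60.11788635239916 head 8.89432703232382
n= 8 row [-0.00045, 2e-05, 0.00123] [0.0001, 0.0003, -0.0001]
    [ 615. -175.  248.]    [ 615. -175.  247.]    [ 615. -175.  245.]    [ 615. -175.  244.]    [ 615. -175.  243.]    [ 616. -175.  241.]    [ 616. -175.  240.]    [ 616. -175.  239.]
```

View pics/k10.png

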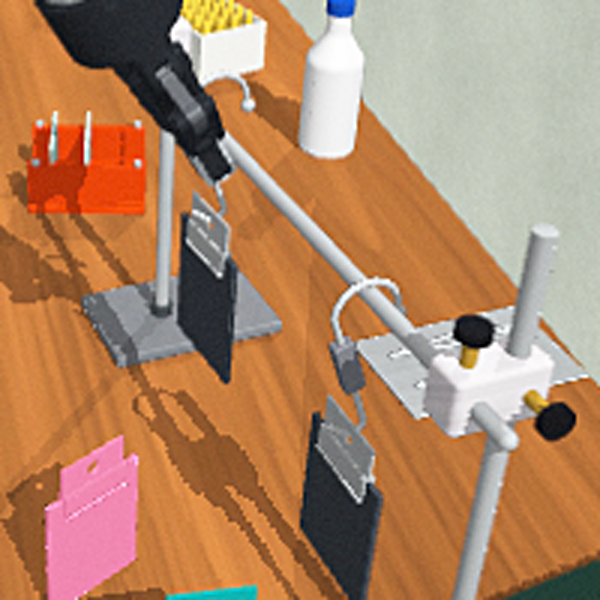

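```bash
python3 -m creep '[[[-0.0014,0,0.001,0,0,0,1],[-0.001,0,0.0017,0,0,0,1],[-0.001,0,0.0017,0,0,0,1],[-0.001,0,0.0017,0,0,0,1],[-0.001,0,0.0017,0,0,0,1],[0,0,0,0,0,0,1],[0,0,0,0,0,0,1],[0,0,0,0,0,0,1]]]'
python3 rl.py k11.png 7.5 20
```

```text
time_s: 37.67
ee_pos: [617.0, -175.5, 242.9]
orientation: [-2.988, -0.234, -0.81]
contact_force: [0.1, -0.6, -1.3]
opening: 8.1
d 8.23 lat -0.68 h 40.09 F [ 0.1  -0.57 -1.29] tilt 59.668877527583135 head 8.526910496719735
n= 8 row [-0.00111, -6e-05, 0.00219] [0.0004, -0.0006, 0.0]
    [ 617. -175.  240.]    [ 617. -175.  237.]    [ 617. -175.  235.]    [ 617. -175.  233.]    [ 617. -175.  230.]    [ 617. -175.  228.]    [ 617. -175.  225.]    [ 618. -175.  223.]
```

View pics/k11.png

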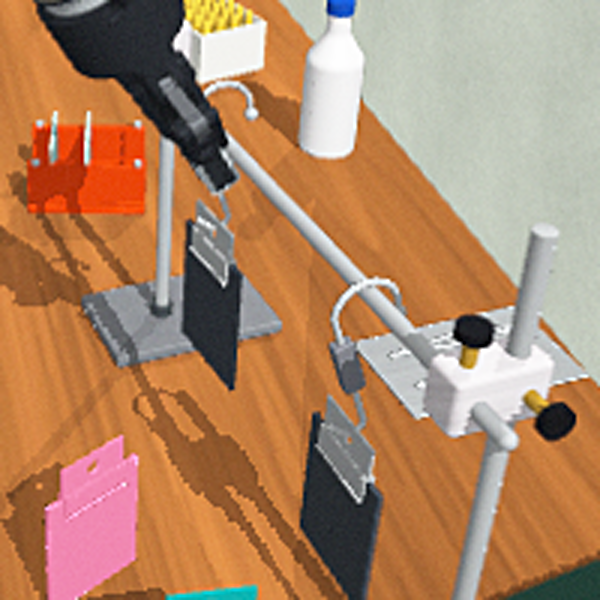

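```bash
cat > ov.py <<'E'
from h import *
import sys
LP['ball']=(-27.3,28.8)
C=cur()
for n in('side','scene'):
    p=cap(n);us={k:proj(p,hk(C,k)+[2.3,.5,0])[0] for k in LP}
    x0,y0=us['o'].round().astype(int)-[35,32]
    z=cv2.resize(p['color'][y0:y0+65,x0:x0+70,::-1],None,fx=9,fy=9,interpolation=2)
    for k,u in us.items(): cv2.circle(z,tuple(((u-[x0,y0]+.5)*9).astype(int)),3,(0,255,0),1)
    cv2.imwrite(f'pics/{sys.argv[1]}_{n}.png',z)
E
python3 ov.py o1
```

```text
(no output)
```

View pics/o1_side.png

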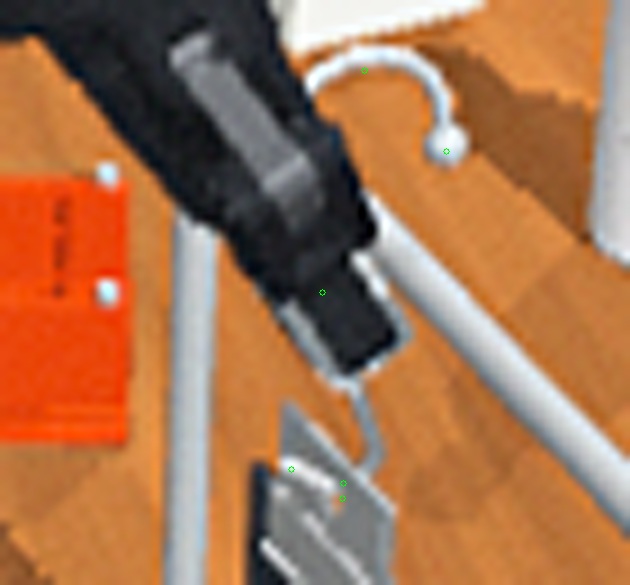

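View pics/o1_scene.png

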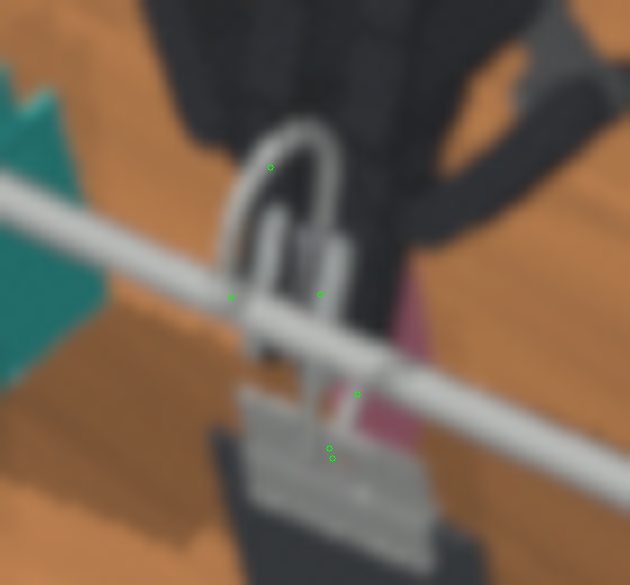

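```bash
python3 -m creep '[[[-0.0011,0,0.0022,0.0004,-0.0006,0,1],[-0.0011,0,0.0022,0.0004,-0.0006,0,1],[-0.0011,0,0.0022,0.0004,-0.0006,0,1],[-0.0011,0,0.0022,0.0004,-0.0006,0,1],[-0.0011,0,0.0022,0.0004,-0.0006,0,1],[-0.0011,0,0.0022,0.0004,-0.0006,0,1],[-0.0011,0,0.0022,0.0004,-0.0006,0,1],[-0.0011,0,0.0022,0.0004,-0.0006,0,1],[0,0,0,0,0,0,1],[0,0,0,0,0,0,1],[0,0,0,0,0,0,1]]]'
python3 rl.py k12.png 2.5 6
python3 ov.py o2
```

```text
time_s: 39.2
ee_pos: [615.6, -175.5, 221.0]
orientation: [-2.988, -0.234, -0.794]
contact_force: [-0.2, 0.5, -0.1]
opening: 7.9
d 9.53 lat -0.42 h 18.25 F [-0.21  0.46 -0.09] tilt 60.24951202301154 head 9.07748314265526
n= 8 row [0.0, -4e-05, 0.00176] [-0.0001, 0.0005, -0.0001]
    [ 616. -175.  220.]    [ 617. -175.  218.]    [ 618. -175.  216.]    [ 619. -175.  215.]    [ 620. -175.  213.]    [ 621. -174.  212.]    [ 622. -174.  210.]    [ 623. -174.  209.]
```

View pics/o2_side.png

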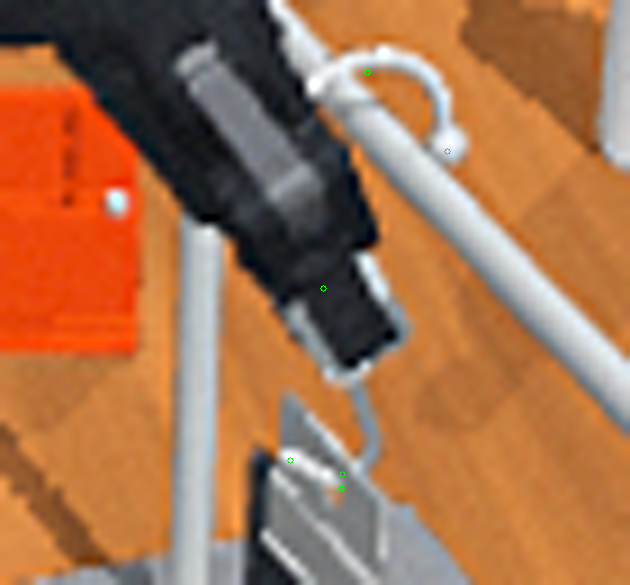

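View pics/o2_scene.png

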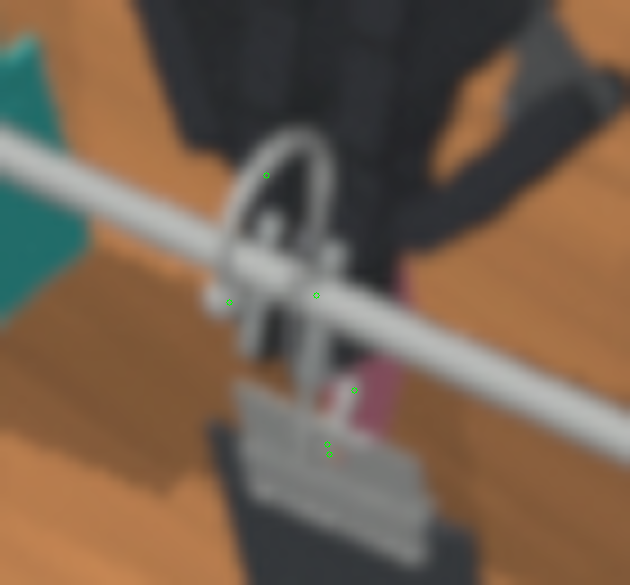

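```bash
python3 -m creep '[[[0.0008,0,0.0016,0,0.0005,0,1],[0.0008,0,0.0016,0,0.0005,0,1],[0.0008,0,0.0016,0,0.0005,0,1],[0.0008,0,0.0016,0,0.0005,0,1],[-0.0006,0,0.002,0,0.0005,0,1],[-0.0006,0,0.002,0,0.0005,0,1],[-0.0006,0,0.002,0,0.0005,0,1],[-0.0006,0,0.002,0,0.0005,0,1],[0,0,0,0,0,0,1],[0,0,0,0,0,0,1],[0,0,0,0,0,0,1],[0,0,0,0,0,0,1]]]'
python3 rl.py k13.png 0 0
python3 ov.py o3
```

```text
time_s: 40.85
ee_pos: [623.4, -174.2, 208.9]
orientation: [-2.986, -0.234, -0.799]
contact_force: [-0.2, -0.6, -1.0]
opening: 7.8
d 1.68 lat -0.33 h 6.12 F [-0.2  -0.58 -0.97] tilt 60.02519192780805 head 9.084301391375016
n= 8 row [-0.00019, -4e-05, 0.00076] [-0.0001, 0.0001, -0.0001]
    [ 624. -174.  208.]    [ 624. -174.  207.]    [ 624. -174.  207.]    [ 624. -174.  206.]    [ 624. -174.  205.]    [ 625. -174.  204.]    [ 625. -174.  204.]    [ 625. -174.  203.]
```

View pics/o3_side.png

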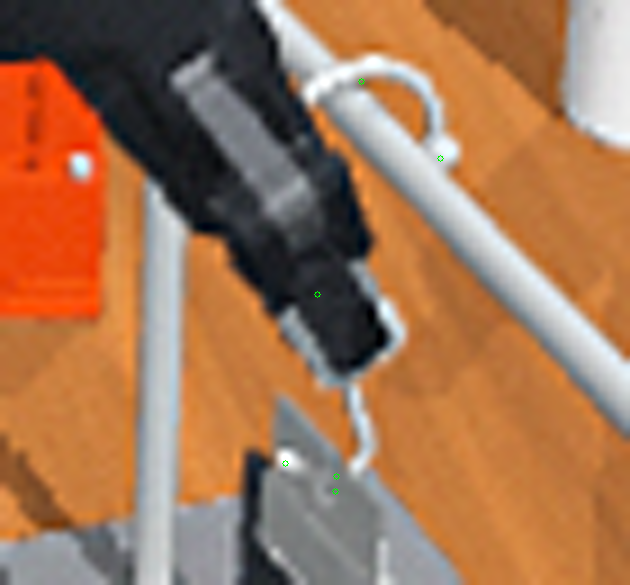

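```bash
python3 -m creep '[[[-0.0002,0,0.001,0,0,0,1],[-0.0002,0,0.001,0,0,0,1],[-0.0002,0,0.001,0,0,0,1],[-0.0002,0,0.001,0,0,0,1],[-0.0002,0,0.001,0,0,0,1],[0,0,0,0,0,0,1],[0,0,0,0,0,0,1],[0,0,0,0,0,0,1],[0,0,0,0,0,0,1]]]'
python3 rl.py; python3 st.py | head -1; python3 rl.py k14.png 0 0
```

```text
time_s: 42.12
ee_pos: [624.9, -173.9, 204.0]
orientation: [-2.986, -0.234, -0.799]
contact_force: [0.2, -0.5, -0.3]
opening: 7.8
d 0.10 lat -0.30 h 1.20 F [ 0.17 -0.48 -0.3 ] tilt 60.03271946037483 head 9.095504464377754
F [[0.17, -0.48, -0.3], [-0.13, 1.61, -0.72], [-0.9, -0.83, -0.91], [-0.1, -0.19, -1.74]] [-0.24  0.03 -0.92]
d 0.07 lat -0.30 h 1.21 F [-0.1  -0.19 -1.74] tilt 60.030432280776516 head 9.096256394363612
n= 8 row [-6e-05, -4e-05, 0.00013] [-0.0001, 0.0001, -0.0001]
    [ 625. -174.  204.]    [ 625. -174.  204.]    [ 625. -174.  204.]    [ 625. -174.  203.]    [ 625. -174.  203.]    [ 625. -174.  203.]    [ 625. -174.  203.]    [ 625. -174.  203.]
```

```bash
python3 -m creep '[[[-0.0003,0,0.0005,0,0,0,1],[-0.0003,0,0.0005,0,0,0,1],[-0.0002,0,0.0004,0,0,0,1],[0,0,0,0,0,0,1],[0,0,0,0,0,0,1],[0,0,0,0,0,0,1]]]'
python3 st.py | head -1; python3 rl.py; python3 ov.py o4
```

```text
time_s: 43.08
ee_pos: [625.1, -173.9, 202.6]
orientation: [-2.986, -0.234, -0.8]
contact_force: [-1.8, 0.5, 1.6]
opening: 7.9
F [[-1.8, 0.53, 1.57], [-0.96, -0.02, 1.07], [-1.19, 0.16, 1.22], [-0.82, -0.2, 0.76]] [-1.19  0.12  1.15]
d -0.04 lat -0.35 h -0.22 F [-0.82 -0.2   0.76] tilt 60.010677433099836 head 9.074988261123503
```

View pics/o4_side.png

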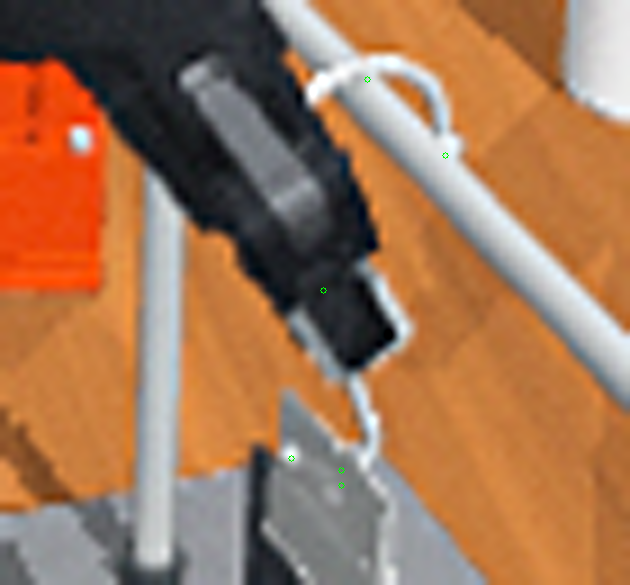

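```bash
python3 -m creep '[[[0,0,0,0,0,0,0.7],[0,0,0,0,0,0,0.6],[0,0,0,0,0,0,0.4],[0,0,0,0,0,0,0.2],[0,0,0,0,0,0,0],[0,0,0,0,0,0,0],[0,0,0,0,0,0,0],[0,0,0,0,0,0,0]]]' 20
python3 rl.py k15.png
python3 - <<'E'
from h import *
cap('wrist','w15.png')
E
```

```text
time_s: 44.32
ee_pos: [625.0, -173.9, 202.4]
orientation: [-2.986, -0.234, -0.799]
contact_force: [-0.5, -1.7, -0.1]
opening: 42.7
d 0.08 lat -0.26 h -0.42 F [-0.47 -1.73 -0.12] tilt 60.03377319670568 head 9.102111644154563
```

View pics/k15.png

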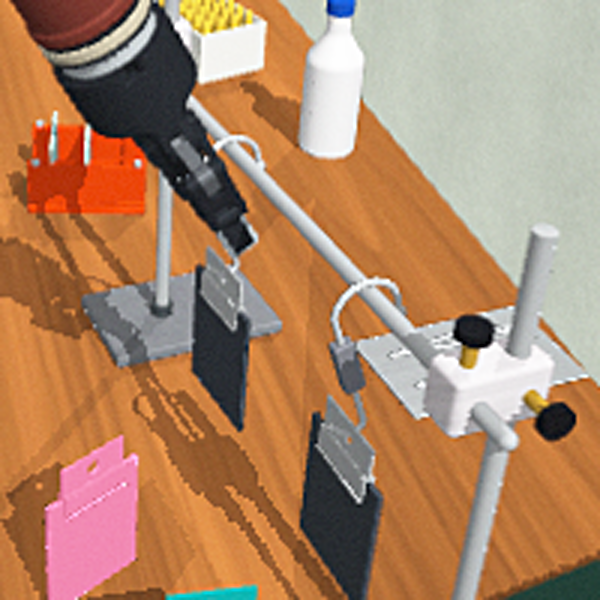

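View pics/w15.png

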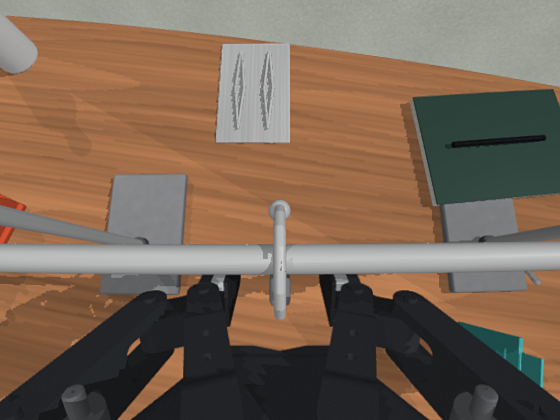

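```bash
python3 -m creep '[[[-0.0026,0,-0.0015,0,0,0,0],[-0.0052,0,-0.003,0,0,0,0],[-0.0087,0,-0.005,0,0,0,0],[-0.0087,0,-0.005,0,0,0,0],[-0.0087,0,-0.005,0,0,0,0],[-0.0087,0,-0.005,0,0,0,0],[-0.0087,0,-0.005,0,0,0,0],[-0.0087,0,-0.005,0,0,0,0],[-0.0087,0,-0.005,0,0,0,0],[-0.0087,0,-0.005,0,0,0,0],[-0.0087,0,-0.005,0,0,0,0],[0,0,0,0,0,0,0]]]'
python3 -m creep '[[[0,0,0,0,0,0,0],[0,0,0,0,0,0,0],[0,0,0,0,0,0,0],[0,0,0,0,0,0,0],[0,0,0,0,0,0,0],[0,0,0,0,0,0,0],[0,0,0,0,0,0,0],[0,0,0,0,0,0,0]]]'
python3 - <<'E'
from h import *
p=cap('side','f1.png');cv2.imwrite('pics/f1c.png',cv2.resize(p['color'][150:350,270:470,::-1],None,fx=3,fy=3,interpolation=2))
cap('wrist','f1w.png');cap('scene','f1s.png')
E
```

```text
time_s: 45.92
ee_pos: [526.0, -189.9, 202.1]
orientation: [-2.987, -0.232, -0.798]
contact_force: [-0.2, -0.1, -0.1]
opening: 42.7
time_s: 46.92
ee_pos: [526.8, -189.4, 202.3]
orientation: [-2.986, -0.234, -0.799]
contact_force: [0.2, 0.3, -0.3]
opening: 42.9
```

View pics/f1c.png

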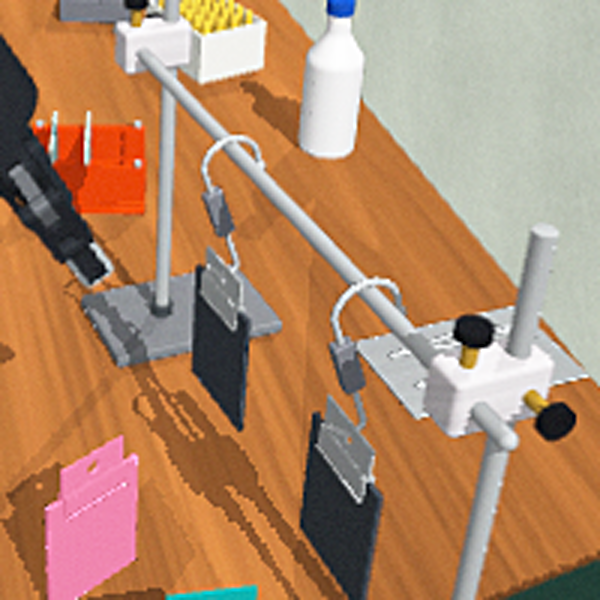

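View pics/f1w.png

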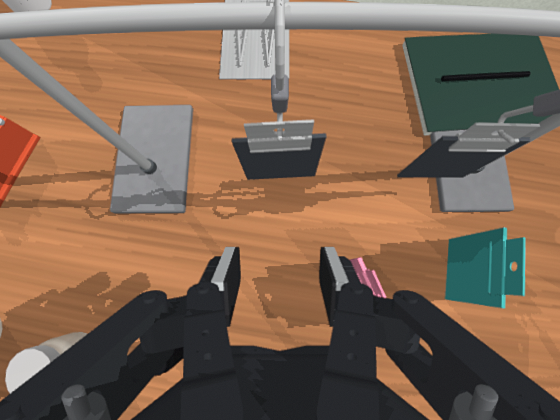

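View pics/f1s.png

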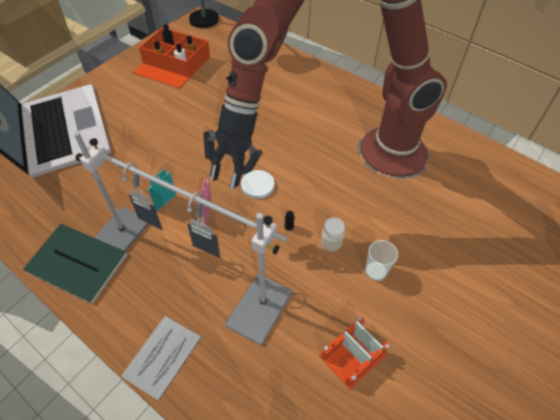

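```bash
python3 -m creep '[[[0,0,0,0,0,0,0],[0,0,0,0,0,0,0],[0,0,0,0,0,0,0],[0,0,0,0,0,0,0],[0,0,0,0,0,0,0],[0,0,0,0,0,0,0],[0,0,0,0,0,0,0],[0,0,0,0,0,0,0],[0,0,0,0,0,0,0],[0,0,0,0,0,0,0],[0,0,0,0,0,0,0],[0,0,0,0,0,0,0]]]'
python3 - <<'E'
from h import *
a=[cap('wrist')['color'][80:190,220:340].astype(float)]
for i in range(5):
    a.append(cap('wrist')['color'][80:190,220:340].astype(float))
print([round(np.abs(x-a[0]).max(),1) for x in a],[round(np.abs(x-a[0]).mean(),2) for x in a])
b=cv2.imread('pics/f1w.png')[80:190,220:340,::-1].astype(float);print(np.abs(b-a[0]).mean())
E
```

```text
time_s: 48.58
ee_pos: [526.9, -189.4, 202.3]
orientation: [-2.986, -0.234, -0.799]
contact_force: [1.0, -0.5, 1.0]
opening: 42.7
[np.float64(0.0), np.float64(4.0), np.float64(9.0), np.float64(14.0), np.float64(4.0), np.float64(9.0)] [np.float64(0.0), np.float64(0.65), np.float64(0.65), np.float64(0.65), np.float64(0.65), np.float64(0.65)]
0.7075505050505051
```

Everything is still, so I'm handing the job in.

Run:
```python
from h import *
print(env.sign_off())
```

```text
the job is handed in; nothing more can be done
None
```

The tile is out of the rack and hanging on the S-hook on the free part of the rail, about 45 mm past the rod's middle. I handed the job in at about 49 s of the 72 s allowed.

- **Hooking the tile:** I found the clip hole in the wrist camera, within about 1 mm of the tile's middle line. The tip went in without any contact I could make out above the roughly 1 N noise in the force reading. The tile came straight up out of its slot, and the side view showed it seated in the small bend.
- **Last checks:** With the gripper opened and backed off, the side, wrist and scene pictures show the hook resting over the rod. The tile hangs level by its clip, clear of the second tile, the posts and the pink piece. Pictures taken over the last couple of seconds before hand-in showed no movement beyond image noise. I saw nothing else in the scene displaced, but I judged that by eye and did not measure it.
- **What went wrong:** On the way back to the rail, the finger faces pressed against the rod with a reading of up to about 22 N (the limit is 40 N). I backed off and came in on a lower path. The pictures then showed the hook still in the same place in the grip and the tile still on it. My geometry suggests the fingers may also have brushed the rod when the hook was first lifted off, but I took no force reading during that lift.

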